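Tighten the aerial nut inside its guard with a ring spanner

ROBOT

A 6-joint arm with a two-finger parallel gripper is mounted at the origin on the work surface. World frame = base frame: x ahead of the robot, y to its left, z up, the work surface at z = 0. Lengths are in m, angles in rad, forces in N, time in s.
With the tool pointing down it reaches from about 0.35 to 0.85 m from the base axis. Payload 8.1 kg.
Tool frame: the origin (TCP) lies on the centre line of the jaws, within the pads' length; the fingertips stand 14 mm ahead of it and the grasp point (between the pads) lies 5 mm behind it; z points along the fingers, y is the direction in which the jaws open and shut (so a half turn about z gives the same grasp; the last joint's range is limited). The gripper opens to 93 mm and grips with 3 to 60 N. Pads are 15 mm wide; open, the fingers measure 128 mm over their backs; the gripper's body (75 mm by 188 mm) begins 65 mm behind the grasp point.
Start: joints at [1.167, 0.13, 1.488, -0, 1.523, -0.085], TCP at [0.188, 0.57, 0.233] pointing down, gripper open.
Joint ranges: [-2.96, 2.96], [-0.89, 2.26], [0.02, 2.5], [-1.34, 4.48], [0, 2.73], [-2.66, 2.66]. Speed limits (rad/s): [2.39, 2.39, 2.79, 3.14, 3.14, 3.14].

INTERFACE

Orientations are given as a rotation vector (axis times angle).
In Python, from plant import robot gives the robot as it stands.
- The arm moves only by the tool jog_arm, never from a script. Its argument "steps" is a list of rows, each a list of 7 numbers: the closure, from 0 (fully open) to 1 (shut), then the shift along the tool's x, y, z in m, then the turn, a rotation vector about the tool's x, y, z in rad. In form: [[jaw, tx, ty, tz, rx, ry, rz], ...]. A call has 1 to 5 rows; each row is the pose to reach, as a shift and turn from the pose measured when the call began, along the tool's axes at that moment; what a row does not reach only later rows make up. A row lasts 1/8 s, in which the tool goes at most 62.5 mm and 10.7 degrees, less where a joint would pass 70% of its speed; a pose out of reach is approached as far as the arm can. A call with a gripper value outside its range is refused whole. The fingers move at their own pace and stop on an object; "force" is the grip in N (left out, the last holds). Time passes only in rows, so rows that repeat a pose let the fingers close. It gives the time, the measured TCP pose, the force and the opening at its end, in the units of the state.
- robot.read_state(): the state, without advancing time (a new reading comes with each control period).
- robot.read_camera(name): name is "scene" or "top" or "wrist"; returns a dict with "image" (400x640x3 uint8, red, green, blue), "mtx" (3x3 intrinsics, pixels), "extrinsics" (4x4, takes a point from camera to world coordinates); the wrist camera has in their place "tool_from_camera" (4x4, takes a point from camera to tool coordinates, whose origin is the TCP and whose axes are the flange's). Camera axes: x right, y down, z forward; pixel columns grow to the right and rows downward; lengths in m; the calibration is good to about 2 mm. A picture is of the moment at which its call begins: read the wrist's pose just before it. There is no depth.
- robot.close_job(): hands the job in, once; it reports no verdict.
The state is a dict: "t": time; "q": joint angles; "dq": joint speeds; "joint_torque": joint torques, N m; "tool_pos": TCP position; "orientation": TCP orientation; "force": force on the tool from outside, world axes, zero at the start; "wrist_torque": the same for the moment, N m; "opening": finger opening in m.
Only numpy, scipy, OpenCV 4.12 (cv2) and the standard library are available. Lean on these libraries where they do the work, as an engineer would, in place of code of your own. Each camera call takes 0.05 s, during which the arm holds its last target.

TASK

Take the ring spanner from the tool mat and, with its larger ring, tighten the stiff brass nut of the aerial fitting clockwise as seen from above: the guard blocks the handle after a short swing, so lift the ring off and reseat it for each new bite, and never lean or knock the spanner on the guard. When the nut comes up against its stop, nip it up with a steady pull to about 1.1 N m (some 10 N at the middle of the handle), never more than 1.3 N m or the ceramic under it cracks, and turn it only with the spanner. Then lay the spanner down flat on the tool mat without dropping it, and leave the jar, the spare insulator and the red dust cap where they are.

Things in the scene. Friction and masses are not known exactly. Their poses are not given: they have to be found in the camera images.
- unit: Green metal aerial unit fixed on the bench, 260 (x) x 280 (y) x 140 mm high, control panel on top. Origin on the bench exactly under the fitting's axis; x points away from the open side of the guard, z up. Case from 75 mm before to 185 mm behind the axis. Behind the guard stand knobs up to 26 mm high; along both sides (118 mm off the axis, 20 to 150 mm behind it) steel handles 55 mm high.
- guard: Fixed U-shaped green sheet guard on the panel round the fitting, open to the front (-x). Origin on the panel on the fitting's axis, axes as unit. Inner faces of the side walls 56 mm left and right of the axis; the walls, 4 mm thick, run from 55 mm before to 52 mm behind the axis and stand 42 mm above the panel. They stop the seated spanner's handle about 39 degrees (0.69 rad) either side of straight ahead; the hand on the middle of the handle stays outside them.
- fitting: Fixed aerial fitting on the panel: white ceramic disc 56 mm across, its top 8 mm above the panel, and an upright brass stud 25 mm across up to 38 mm above the panel, with spring washer and nut on it. Origin on its axis at panel height, axes as unit, z up.
- nut (a joint): Brass hexagon nut, 36 mm across flats; lower face 9.5 mm, end of the full flats 18 mm, bevelled top 20.5 mm above the panel. Value in rad, growing clockwise from above; starts at -2.2 to -1.4 and meets its hard stop at 0. Its locking thread takes 0.35 N m to turn and holds it where it is left; it does not rise or sink. A pair of flats is square to the unit's x at 0 and every 60 degrees.
- nut_top (a point): Centre of the nut's top, 20.5 mm above the panel, turning with the nut; x is square to a pair of flats, y points to a corner.
- washer (a joint): Spring washer under the nut: how far (rad) it lets the nut turn on with it while it is being flattened, once the nut is on its stop: 0 up to 0.55 N m on the nut, then 0.0067 rad for each further N m; it springs back when released. A firm nip is above 0.002 (0.85 N m); the ceramic cracks above 0.0055 (1.37 N m). Its readings are too noisy to judge the pull by: feel it.
- mat: Fixed dark rubber tool mat, 380 (x) x 270 (y) x 3 mm thick. Origin at the centre of its underside, x along its length, z up.
- wrench: Loose double-ended offset ring spanner, bright steel, about 270 mm long, 0.27 to 0.38 kg. Origin midway between the ring centres in the plane of the rings' undersides; x points to the larger ring, z up when it lies on both rings. The straight shank (handle) between them, 120 mm long and 16 mm wide, lies raised, from 16 to 27 mm above the undersides: grip its middle across its width, firmly. It can tilt in the fingers when the ring binds.
- big_ring (a point): Centre of the larger ring's underside, +110 mm along the spanner's x. Ring 53 mm across, 12 mm thick, through hole a hexagon 37.5 mm across flats (so about 4.5 degrees of play each way on the nut), a pair of flats square to the spanner's x: it fits with the spanner's x along the nut's x axis or any multiple of 60 degrees from it. Seated, its underside is 8 to 13 mm above the panel.
- small_ring (a point): Centre of the smaller ring's underside, -110 mm along the spanner's x. Ring 44 mm across, hexagon 30 mm: too small for the nut.
- jar: Amber glass jar with black lid, 42 mm across, 62 mm high, on the far part of the mat. Leave alone. Origin at the centre of its underside.
- insulator: Spare white ceramic insulator, 44 mm across, 36 mm high, on the far part of the mat. Leave alone. Origin at the centre of its underside.
- dustcap: Red plastic dust cap, 38 mm across, 24 mm high, on the panel behind the guard. Leave alone. Origin at the centre of its underside.

How it is judged:
On the way, in this order (a step that is already met when the one before it is completed fails the run):
1. the larger ring is seated down over the nut (horizontal distance between big_ring and fitting below 0.004 m and z of big_ring in the frame of fitting below 0.015 m), for 0.1 s.
2. the nut is on its stop and pulled up firmly with the spanner (value of joint nut above -0.03 rad and value of joint washer above 0.002 rad and horizontal distance between big_ring and fitting below 0.004 m), for 0.2 s.
At the end, for the whole second after the job is handed in: the nut is on its stop (no more than 0.03 rad short), the spanner lies still and flat (within 0.1 rad) on the tool mat, both ring centres over the mat and their undersides less than 5 mm above it (value of joint nut above -0.03 rad and z of big_ring in the frame of mat between -0.002 and 0.008 m and x of big_ring in the frame of mat between -0.19 and 0.19 m and y of big_ring in the frame of mat between -0.135 and 0.135 m and z of small_ring in the frame of mat between -0.002 and 0.008 m and x of small_ring in the frame of mat between -0.19 and 0.19 m and y of small_ring in the frame of mat between -0.135 and 0.135 m and angle between wrench's own z axis and vertical below 0.1 rad and linear speed of wrench below 0.02 m/s); the robot touches nothing.
It fails at once if the nut is over-tightened (beyond about 1.37 N m) and the ceramic cracks (value of joint washer above 0.0055 rad).
It fails at once if the spanner is leaned or knocked on the guard (over 15 N) (contact force between wrench and guard above 15 N).
It fails at once if the nut or fitting is gripped or pushed by the fingers (over 3 N) (contact force between the fingers and fitting above 3 N).
It fails at once if the spanner is let go in the air away from the fitting, over 30 mm above the mat's underside (contact force between the fingers and wrench below 0.3 N and z of wrench in the frame of mat above 0.03 m and horizontal distance between big_ring and fitting above 0.02 m).
It fails at once if the jar, the spare insulator or the dust cap is moved by over 15 mm (distance of any of jar, insulator, dustcap from where it was at the start of the episode above 0.015 m).
It also fails if it takes over 72 s, if anything falls off the work surface, if the arm or the gripper's body presses on something with over 40 N, if the wrist force passes 120 N, or if a joint passes its speed limit or range.

## Working session

There is one attempt and no reset: what is moved stays moved. The work goes in short steps, Python scripts to look and compute and a tool call to move; the robot and the scene stay as the last step left them, time stands still between calls to the robot, and variables do not carry over. Pictures are saved under pics/ and viewed, and the job is handed in when it is done.

Besides the shell and the picture viewer there is one more tool, called as name(argument=value, ...) on one line, values as JSON. jog_arm: Moves the arm, as the interface text tells. Its arguments: {"type":"object","properties":{"steps":{"type":"array"},"force":{"type":"number"}},"required":["steps"]}

```bash
ls; mkdir -p pics
python3 - <<'E'
from plant import robot
import cv2,numpy as np
s=robot.read_state();print(s)
for n in ["scene","top","wrist"]:
    c=robot.read_camera(n)
    cv2.imwrite(f"pics/{n}0.png",c["image"][:,:,::-1])
    print(n,c["mtx"].round(2).tolist(),np.round(c.get("extrinsics",c.get("tool_from_camera")),4).tolist())
E
```

```text
pics
{'t': 0.0, 'q': array([ 1.16659471e+00,  1.31177772e-01,  1.48928096e+00,  2.69549117e-06,
        1.52299093e+00, -8.54150329e-02]), 'dq': array([ 0.0014956 ,  0.00028445, -0.00102956,  0.00155858, -0.00019162,
       -0.00247605]), 'joint_torque': array([ 4.71073054e-04, -5.59863603e+01, -4.91740358e+01,  7.68298097e-02,
        3.56859877e-02, -1.49657735e-04]), 'tool_pos': array([0.18781976, 0.56927086, 0.23157658]), 'orientation': array([-4.98559275e-01, -3.10132083e+00,  2.82857755e-03]), 'force': array([ 0.12203341,  0.28441305, -0.98659172]), 'wrist_torque': array([ 0.03167172, -0.03753851, -0.03966516]), 'opening': 0.09289258512312153}
scene [[480.17, 0.0, 316.78], [0.0, 480.17, 203.98], [0.0, 0.0, 1.0]] [[0.8875, 0.4209, -0.1874, 0.795], [0.4607, -0.8146, 0.3522, -0.3789], [-0.0044, -0.399, -0.917, 1.0759], [0.0, 0.0, 0.0, 1.0]]
top [[369.22, 0.0, 320.16], [0.0, 369.22, 200.78], [0.0, 0.0, 1.0]] [[-0.009, -0.9866, 0.1627, 0.4574], [-1.0, 0.0083, -0.005, 0.0023], [0.0036, -0.1627, -0.9867, 0.9801], [0.0, 0.0, 0.0, 1.0]]
wrist [[308.92, 0.0, 316.17], [0.0, 308.92, 205.18], [0.0, 0.0, 1.0]] [[0.0005, -0.958, -0.2868, 0.0799], [1.0, 0.0005, 0.0, -0.0013], [0.0001, -0.2868, 0.958, -0.1513], [0.0, 0.0, 0.0, 1.0]]
```

View pics/scene0.png

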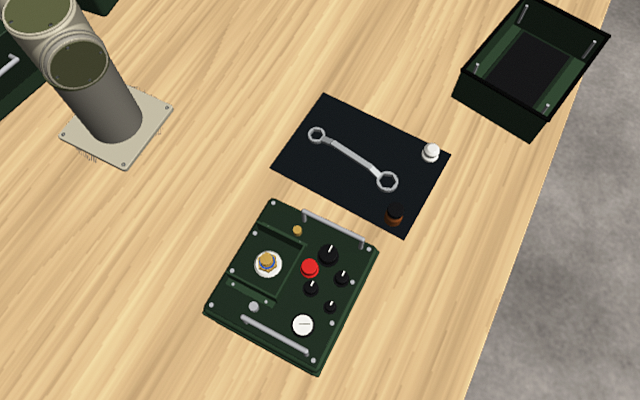

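View pics/top0.png

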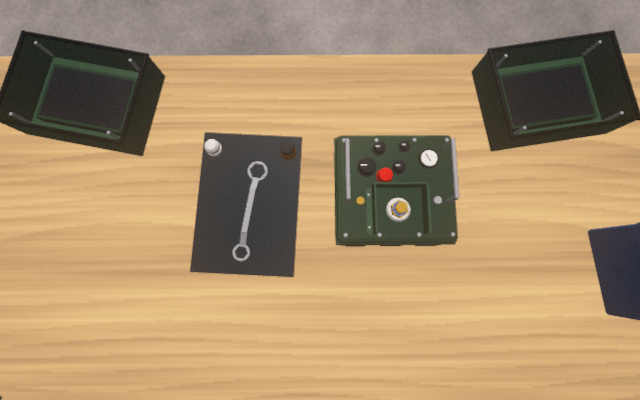

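View pics/wrist0.png

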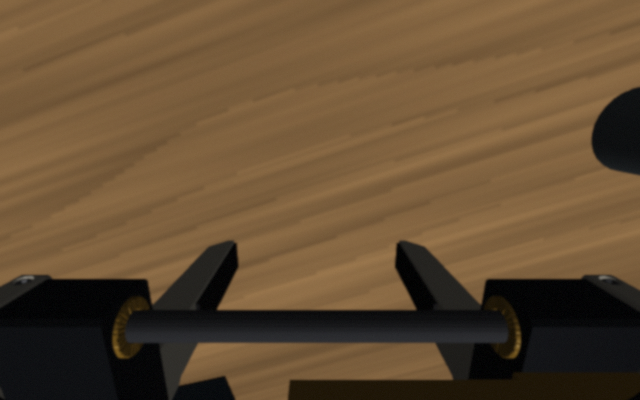

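The scene view shows the spanner on the mat (big ring near (388,181), small ring (317,134)) and the nut at about (267,262). The top view shows the big ring at (257,171), the small ring at (241,252) and the fitting at (400,209). I'll zoom in on both.

Run:
```python
import cv2
t=cv2.imread("pics/top0.png");s=cv2.imread("pics/scene0.png")
def c(im,x0,y0,x1,y1,k,n): cv2.imwrite("pics/"+n,cv2.resize(im[y0:y1,x0:x1],None,fx=k,fy=k,interpolation=cv2.INTER_CUBIC))
c(t,185,125,310,280,3.8,"t_mat.png")
c(t,330,130,465,250,5,"t_unit.png")
c(s,260,85,460,245,4,"s_mat.png")
c(s,200,195,385,380,3.2,"s_unit.png")
```

```text
(no output)
```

View pics/t_mat.png

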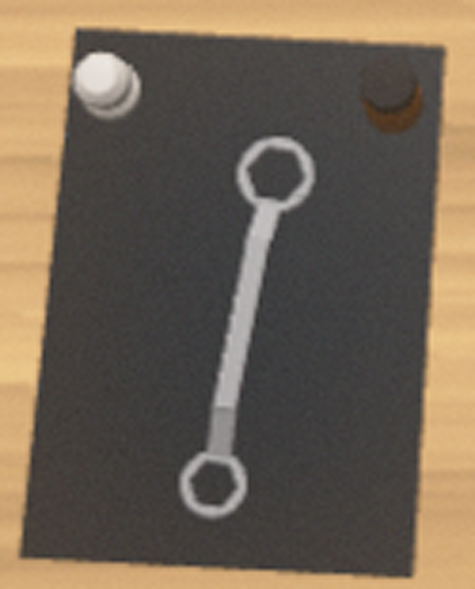

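View pics/t_unit.png

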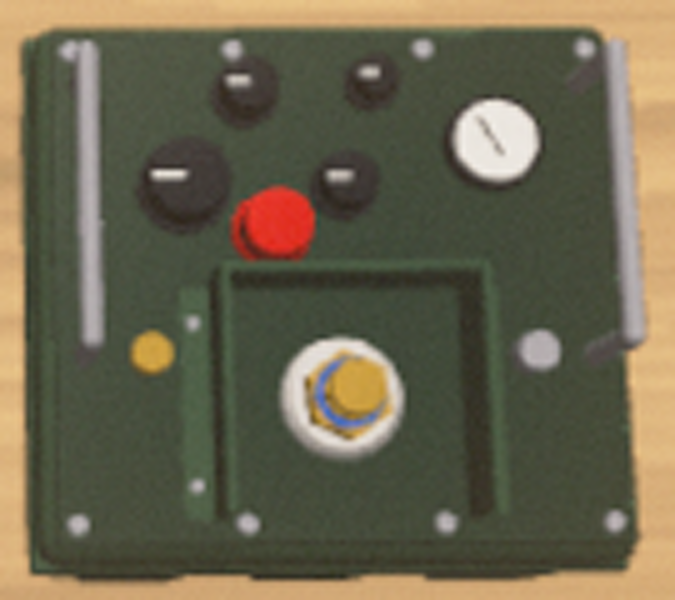

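View pics/s_mat.png

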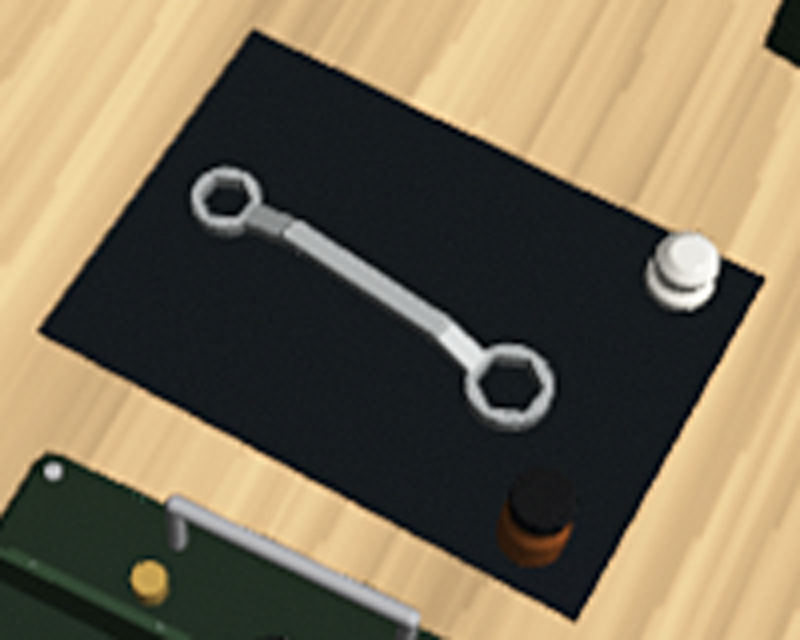

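View pics/s_unit.png

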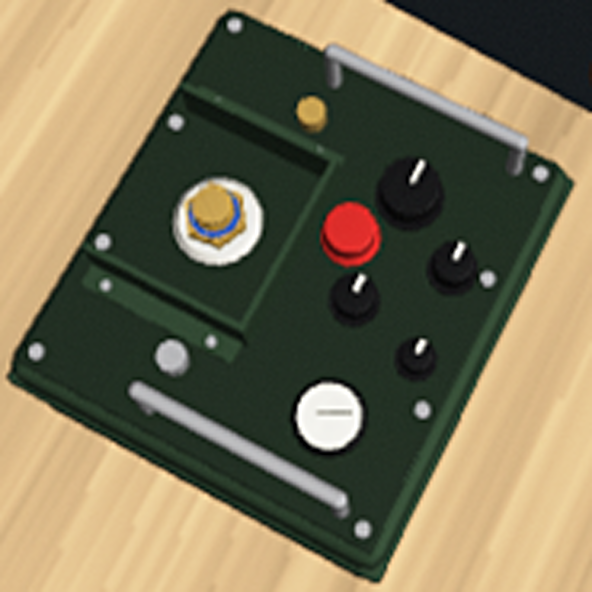

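```bash
cat > h.py <<'E'
import numpy as np, cv2
from scipy.spatial.transform import Rotation as R
CAM={'scene':(np.array([[480.17,0,316.78],[0,480.17,203.98],[0,0,1]]),np.array([[0.8875,0.4209,-0.1874,0.795],[0.4607,-0.8146,0.3522,-0.3789],[-0.0044,-0.399,-0.917,1.0759],[0,0,0,1]])),
'top':(np.array([[369.22,0,320.16],[0,369.22,200.78],[0,0,1]]),np.array([[-0.009,-0.9866,0.1627,0.4574],[-1,0.0083,-0.005,0.0023],[0.0036,-0.1627,-0.9867,0.9801],[0,0,0,1]]))}
KW=np.array([[308.92,0,316.17],[0,308.92,205.18],[0,0,1]])
TW=np.array([[0.0005,-0.958,-0.2868,0.0799],[1,0.0005,0,-0.0013],[0.0001,-0.2868,0.958,-0.1513],[0,0,0,1]])
def wristE(s):
    T=np.eye(4);T[:3,:3]=R.from_rotvec(s['orientation']).as_matrix();T[:3,3]=s['tool_pos'];return T@TW
def onz(K,E,p,z):
    d=E[:3,:3]@np.linalg.solve(K,np.array([p[0],p[1],1.]));o=E[:3,3];return o+d*(z-o[2])/d[2]
def proj(K,E,X):
    X=np.atleast_2d(X);c=(X-E[:3,3])@E[:3,:3];u=c@K.T;return u[:,:2]/u[:,2:]
def tool(s): return R.from_rotvec(s['orientation']).as_matrix(),s['tool_pos']
E
python3 - <<'E'
from h import *
f=lambda p,k,o:np.array(p)/k+np.array(o)
T=lambda p:f(p,3.8,(185,125));U=lambda p:f(p,5,(330,130));S=lambda p:f(p,4,(260,85));V=lambda p:f(p,3.2,(200,195))
for n,t,s,z in [("big",T((275,175)),S((510,386)),.015),("small",T((213,485)),S((227,201)),.015),("stud",U((357,388)),V((213,203)),.178),("disc",U((342,398)),V((218,222)),.148),
 ("jar",T((390,84)),S((544,502)),.065),("ins",T((105,78)),S((690,258)),.039),
 ("boltFL",U((77,524)),V((234,25)),.14),("boltFR",U((615,520)),V((37,351)),.14),("boltBL",U((68,50)),V((541,174)),.14),("boltBR",U((585,48)),V((362,529)),.14),
 ("mFL",T((22,556)),S((253,30)),.003),("mFR",T((413,577)),S((40,330)),.003),("mBL",T((76,29)),S((764,278)),.003),("mBR",T((444,46)),S((577,620)),.003)]:
    print(n,onz(*CAM['top'],t,z).round(4),onz(*CAM['scene'],s,z).round(4))
E
```

```text
big [0.6988 0.1652 0.015 ] [0.7048 0.1618 0.015 ]
small [0.4823 0.2033 0.015 ] [0.4894 0.1995 0.015 ]
stud [ 0.573  -0.1801  0.178 ] [ 0.578  -0.1813  0.178 ]
disc [ 0.5728 -0.1799  0.148 ] [ 0.5796 -0.184   0.148 ]
jar [0.7489 0.0801 0.065 ] [0.7564 0.0779 0.065 ]
ins [0.7631 0.2807 0.039 ] [0.7697 0.2812 0.039 ]
boltFL [ 0.5171 -0.0586  0.14  ] [ 0.5199 -0.0597  0.14  ]
boltFR [ 0.5168 -0.3035  0.14  ] [ 0.5201 -0.3036  0.14  ]
boltBL [ 0.7415 -0.0588  0.14  ] [ 0.7451 -0.0601  0.14  ]
boltBR [ 0.7406 -0.3044  0.14  ] [ 0.7439 -0.3043  0.14  ]
mFL [0.4357 0.335  0.003 ] [0.4395 0.3337 0.003 ]
mFR [0.4192 0.0678 0.003 ] [0.4248 0.0681 0.003 ]
mBL [0.812  0.3138 0.003 ] [0.8162 0.3121 0.003 ]
mBR [0.797  0.0463 0.003 ] [0.8016 0.0456 0.003 ]
```

```bash
cat >> h.py <<'E'
def down(az):
    x=np.array([np.cos(az),np.sin(az),0]);z=np.array([0,0,-1.]);return np.stack([x,np.cross(z,x),z],1)
def goal(s,pos,az,Rm=None):
    """row (tx ty tz rx ry rz) from state s to pose"""
    Rt,p=tool(s);Rg=down(az) if Rm is None else Rm
    return np.r_[Rt.T@(np.array(pos)-p),R.from_matrix(Rt.T@Rg).as_rotvec()].round(4)
def az(s): 
    Rt,_=tool(s);return np.arctan2(Rt[1,0],Rt[0,0])
E
python3 - <<'E'
from h import *
from plant import robot
s=robot.read_state();print(az(s))
print(goal(s,(.33,.44,.23),az(s)-.9),goal(s,(.594,.182,.23),az(s)-.9))
E
```

```text
2.8228171479758983
[-1.755e-01 -7.830e-02  1.900e-03 -1.300e-03  5.000e-04  9.000e-01] [-5.071e-01 -2.406e-01  2.100e-03 -1.300e-03  5.000e-04  9.000e-01]
```

jog_arm(steps=[[0,-0.05,-0.02,0,0,0,0.18],[0,-0.1,-0.045,0,0,0,0.36],[0,-0.15,-0.07,0,0,0,0.54],[0,-0.2,-0.09,0,0,0,0.72],[0,-0.24,-0.11,0,0,0,0.9]])

```text
t: 0.78
tool_pos: [0.3826, 0.3881, 0.2317]
orientation: [1.806, 2.57, -0.003]
force: [0.5, -0.2, -0.6]
opening: 0.0931
```

Run:
```python
from h import *
from plant import robot
s=robot.read_state();print(az(s),s['t'],s['tool_pos'])
print(goal(s,(.594,.182,.23),-.174))
```

```text
1.9161695659010336 0.775 [0.38255944 0.38809739 0.23174135]
[-2.6550e-01  1.2920e-01  1.9000e-03  7.0000e-04  1.9000e-03  2.0902e+00]
```

jog_arm(steps=[[0,-0.03,0.015,0,0,0,0.18],[0,-0.06,0.03,0,0,0,0.36],[0,-0.09,0.045,0,0,0,0.54],[0,-0.12,0.06,0,0,0,0.72],[0,-0.15,0.075,0,0,0,0.9]])

```text
t: 1.4
tool_pos: [0.5045, 0.2714, 0.2315]
orientation: [2.748, 1.52, -0.003]
force: [-0.6, -0.2, -0.1]
opening: 0.0931
```

Run:
```python
from h import *
from plant import robot
s=robot.read_state();print(az(s),s['t'],s['tool_pos'])
print(goal(s,(.594,.182,.21),-.174))
```

```text
1.0101424456201333 1.4 [0.50445876 0.27139898 0.23145776]
[-0.0281  0.1234  0.0215  0.0012  0.0019  1.1841]
```

jog_arm(steps=[[0,-0.005,0.025,0.004,0,0,0.18],[0,-0.01,0.05,0.008,0,0,0.36],[0,-0.015,0.075,0.012,0,0,0.54],[0,-0.02,0.1,0.016,0,0,0.72],[0,-0.028,0.123,0.02,0,0,0.9]])

```text
t: 2.02
tool_pos: [0.5941, 0.1816, 0.2109]
orientation: [3.136, 0.164, -0.003]
force: [0.2, 0.1, 0.1]
opening: 0.0931
```

jog_arm(steps=[[0,0,0,0,0,0,0.18],[0,0,0,0,0,0,0.28],[0,0,0,0,0,0,0.28]])

```text
t: 2.4
tool_pos: [0.5939, 0.1815, 0.2104]
orientation: [3.127, -0.275, -0.004]
force: [0.0, 0.5, 0.9]
opening: 0.0931
```

Run:
```python
from h import *
from plant import robot
s=robot.read_state();print(az(s),s['t'],s['tool_pos'],s['q'].round(3))
c=robot.read_camera("wrist");cv2.imwrite("pics/w1.png",c["image"][:,:,::-1])
np.savez("w1.npz",p=s['tool_pos'],o=s['orientation'])
```

```text
-0.17520470048588838 2.4 [0.59390996 0.18145134 0.21040874] [ 2.150e-01  2.000e-01  1.451e+00 -1.000e-03  1.493e+00  1.961e+00]
```

View pics/w1.png

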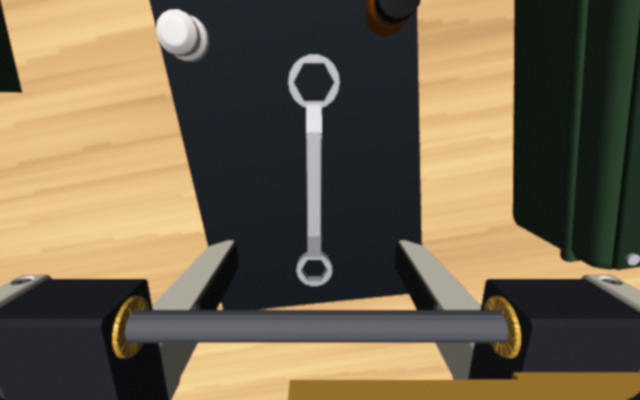

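The wrist view shows the spanner almost exactly along the image's vertical axis: big ring at (313.5,81), small ring at (314.5,269), shank at about x=314.

Run:
```python
from h import *
from plant import robot
s=robot.read_state();E=wristE(s)
b=onz(KW,E,(313.7,81),.015);m=onz(KW,E,(314.6,269),.015)
print(b,m,np.linalg.norm(b-m),np.arctan2(*(b-m)[[1,0]]),(b+m)/2)
for p in [(314,140),(314,232)]: print(onz(KW,E,p,.030))
c=(b+m)/2
print(goal(s,(c[0],c[1],.021),np.arctan2(*(b-m)[[1,0]])))
```

```text
[0.70408347 0.16578014 0.015     ] [0.4883257  0.20285973 0.015     ] 0.2189207884787283 -0.170194895784814 [0.59620458 0.18431993 0.015     ]
[0.64563648 0.17573092 0.03      ]
[0.54318811 0.19385031 0.03      ]
[ 0.0022 -0.0036  0.1895  0.0024  0.0021 -0.0033]
```

jog_arm(steps=[[0,0.002,-0.003,0.06,0,0,0],[0,0.002,-0.003,0.12,0,0,0],[0,0.002,-0.003,0.15,0.002,0.002,0],[0.35,0.002,-0.003,0.175,0.002,0.002,0],[0.5,0.002,-0.003,0.1895,0.002,0.002,0]], force=50)

```text
t: 3.08
tool_pos: [0.5949, 0.1837, 0.0193]
orientation: [3.129, -0.269, -0.004]
force: [0.1, -0.0, -0.1]
opening: 0.0777
```

jog_arm(steps=[[0.5,0,0,0,0,0,0],[0.5,0,0,0,0,0,0]])

```text
t: 3.32
tool_pos: [0.5956, 0.1839, 0.0204]
orientation: [3.13, -0.268, -0.001]
force: [0.6, 0.8, -0.3]
opening: 0.0579
```

Run:
```python
from h import *
from plant import robot
s=robot.read_state();print(az(s),s['t'],s['tool_pos'],s['force'],s['opening'])
c=robot.read_camera("wrist");cv2.imwrite("pics/w2.png",c["image"][:,:,::-1])
```

```text
-0.17069069300450937 3.325 [0.59560706 0.18389802 0.02040021] [ 0.64532717  0.77790051 -0.33916663] 0.05787267048953772
```

View pics/w2.png

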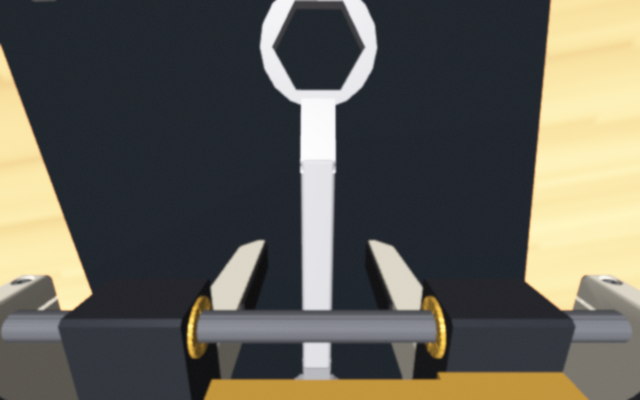

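The shank (x≈317) is centred between the jaws, so I'm closing.

jog_arm(steps=[[1,0,0,0,0,0,0],[1,0,0,0,0,0,0],[1,0,0,0,0,0,0],[1,0,0,0,0,0,0],[1,0,0,0,0,0,0]], force=55)

```text
t: 4.0
tool_pos: [0.596, 0.1839, 0.0209]
orientation: [3.13, -0.268, -0.0]
force: [-1.0, -0.4, 1.6]
opening: 0.0152
```

jog_arm(steps=[[1,0,0,0,0,0,0],[1,0,0,0,0,0,0]])

```text
t: 4.25
tool_pos: [0.596, 0.1839, 0.0209]
orientation: [3.13, -0.268, -0.0]
force: [0.5, 0.4, 0.8]
opening: 0.0153
```

Run:
```python
from h import *
from plant import robot
s=robot.read_state();print(az(s),s['t'],s['tool_pos'],s['force'],s['opening'])
c=robot.read_camera("wrist");cv2.imwrite("pics/w3.png",c["image"][:,:,::-1])
```

```text
-0.17095552953736684 4.25 [0.59595327 0.18392373 0.02087533] [0.4528855  0.39490244 0.7782743 ] 0.015271980135844762
```

View pics/w3.png

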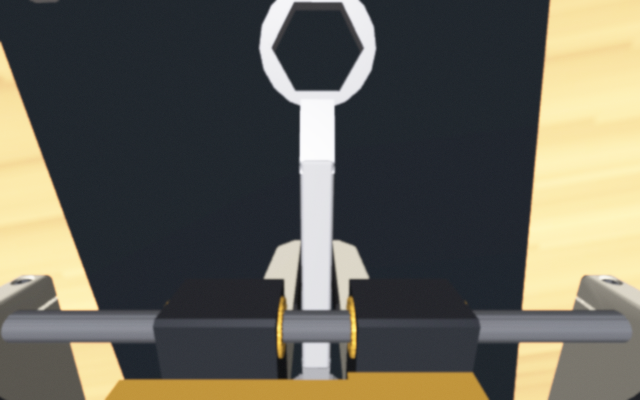

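Gripped at 15.3 mm opening. The hexagon hole corners are at (273,47) and (364,47), with the near flat at y≈91. Next I'll get the ring centre in the tool frame and plan the lift.

Run:
```python
from h import *
def ontz(p,zt):
    d=TW[:3,:3]@np.linalg.solve(KW,np.array([p[0],p[1],1.]));o=TW[:3,3];return o+d*(zt-o[2])/d[2]
for p in [(273,47),(364,47),(318.5,47),(318,91)]: print(ontz(p,.0059))
from plant import robot
s=robot.read_state()
print(goal(s,(.50,.12,.27),-.15),goal(s,(.465,-.18,.27),0))
```

```text
[ 0.10887827 -0.02121977  0.0059    ]
[0.10889846 0.02069264 0.0059    ]
[ 0.10888836 -0.00026328  0.0059    ]
[ 0.08984161 -0.00045209  0.0059    ]
[-8.370e-02  7.940e-02 -2.491e-01  5.000e-04  2.000e-04 -2.090e-02] [-6.720e-02  3.810e-01 -2.490e-01  5.000e-04  2.000e-04 -1.709e-01]
```

jog_arm(steps=[[1,0,0,-0.01,0,0,0],[1,0,0,-0.04,0,0,0],[1,-0.01,0,-0.08,0,0,0],[1,-0.025,0.015,-0.125,0,0,0],[1,-0.04,0.04,-0.17,0,0,0]])

```text
t: 4.92
tool_pos: [0.5489, 0.1515, 0.1923]
orientation: [3.13, -0.266, -0.001]
force: [0.7, -0.6, -2.4]
opening: 0.0156
```

Run:
```python
from h import *
from plant import robot
s=robot.read_state();print(az(s),s['t'],s['tool_pos'],s['force'],s['opening'],s['wrist_torque'])
print(goal(s,(.46,-.182,.27),0))
```

```text
-0.16975493995531868 4.925 [0.54887108 0.1515215  0.19233799] [ 0.65189056 -0.5923686  -2.3825018 ] 0.015614360200671567 [-0.01092681  0.14900929 -0.02632972]
[-0.0313  0.3438 -0.0775  0.0004  0.0005 -0.1698]
```

jog_arm(steps=[[1,-0.01,0.04,-0.03,0,0,-0.03],[1,-0.02,0.085,-0.06,0,0,-0.06],[1,-0.025,0.135,-0.0775,0,0,-0.09],[1,-0.03,0.185,-0.0775,0,0,-0.12],[1,-0.03,0.235,-0.0775,0,0,-0.15]])

```text
t: 5.55
tool_pos: [0.4789, -0.0763, 0.2708]
orientation: [3.141, -0.029, 0.001]
force: [1.1, -0.8, -2.7]
opening: 0.0154
```

Run:
```python
from h import *
from plant import robot
s=robot.read_state();print(az(s),s['t'],s['tool_pos'],s['force'],s['opening'],s['wrist_torque'])
print(goal(s,(.455,-.182,.27),0))
```

```text
-0.018280258658053442 5.55 [ 0.4788946  -0.07627622  0.27080236] [ 1.09279565 -0.78406073 -2.71709336] 0.01540204988497285 [0.000317   0.11083794 0.06676772]
[-0.022   0.1061  0.0009  0.0006 -0.0006 -0.0183]
```

jog_arm(steps=[[1,-0.01,0.03,0,0,0,-0.018],[1,-0.02,0.05,0,0,0,-0.018],[1,-0.02,0.05,0,0,0,-0.018]])

```text
t: 5.92
tool_pos: [0.4573, -0.127, 0.2711]
orientation: [3.141, -0.004, 0.001]
force: [0.9, 0.5, -2.4]
opening: 0.0153
```

Run:
```python
from h import *
from plant import robot
s=robot.read_state();print(az(s),s['t'],s['tool_pos'],s['force'],s['opening'],s['wrist_torque'])
np.savez("w4.npz",p=s['tool_pos'],o=s['orientation'])
c=robot.read_camera("wrist");cv2.imwrite("pics/w4.png",c["image"][:,:,::-1])
im=c["image"][:,:,::-1]
cv2.imwrite("pics/w4z.png",cv2.resize(im[0:200,310:510],None,fx=3,fy=3,interpolation=cv2.INTER_CUBIC))
```

```text
-0.002850652814096842 5.925 [ 0.45727686 -0.12702548  0.27108233] [ 0.85695934  0.53796387 -2.40083798] 0.015345020782885592 [-0.03841442  0.18004666 -0.01611961]
```

View pics/w4.png

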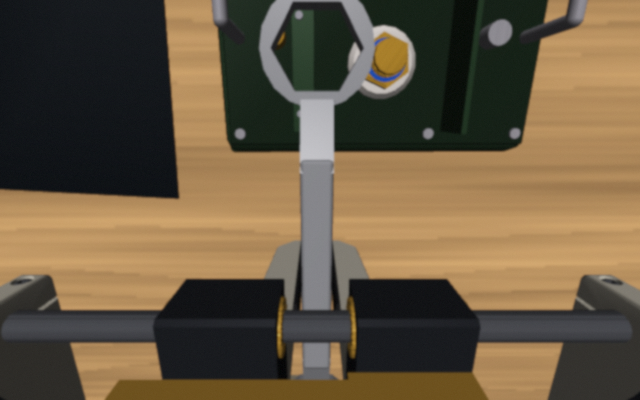

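View pics/w4z.png

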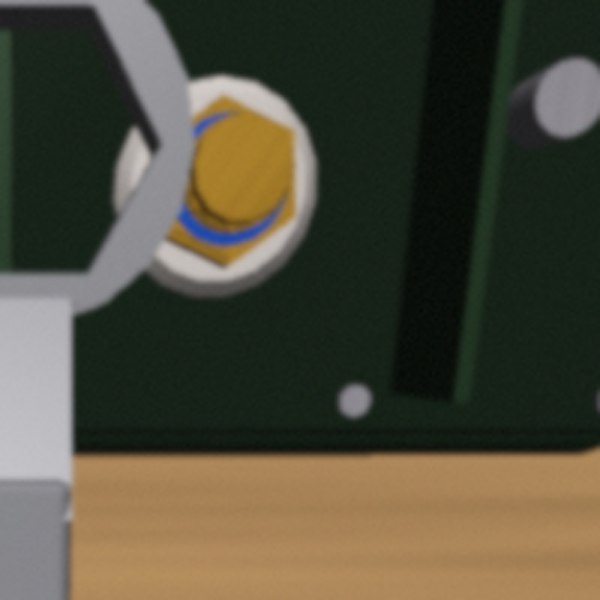

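```bash
cat > nut.py <<'E'
from h import *
from scipy.optimize import least_squares
def fitnut(K,E,pts,z=.158,x0=(.575,-.181,0.),ks=None,r=36/np.cos(np.pi/6)/2000):
    pts=np.array(pts,float)
    def hexp(v):
        a=v[2]+np.arange(6)*np.pi/3+np.pi/6   # v[2]: az of a flat normal
        return np.c_[v[0]+r*np.cos(a),v[1]+r*np.sin(a),np.full(6,z)]
    def f(v):
        q=proj(K,E,hexp(v));d=np.linalg.norm(q[None]-pts[:,None],axis=2);i=d.argmin(1);return (q[i]-pts).ravel()
    best=min((least_squares(f,[x0[0],x0[1],a]) for a in np.arange(0,1.04,.13)),key=lambda o:o.cost)
    return best.x,np.sqrt(2*best.cost/len(pts)),proj(K,E,hexp(best.x))
E
python3 - <<'E'
from nut import *
d=np.load("w4.npz");E=wristE({'tool_pos':d['p'],'orientation':d['o']})
z=np.array([(227,97),(293,130),(293,222),(225,268),(165,235)])/3+[310,0]
x,e,q=fitnut(KW,E,z);print(x,e,(x[2]%(np.pi/3)),q.round(1).tolist())
dp=np.array([(216,75),(317,185)])/3+[310,0]
print([onz(KW,E,p,.148) for p in dp])
st=onz(KW,E,np.array((243,166))/3+[310,0],.178);print(st)
E
```

```text
[ 0.57564245 -0.18048098  0.61115889] 1.3521682846851846 0.6111588940777741 [[361.9, 49.2], [363.1, 77.9], [386.1, 89.6], [408.6, 73.5], [408.4, 44.6], [384.8, 31.9]]
[array([ 0.60348431, -0.17816771,  0.148     ]), array([ 0.57688161, -0.20714421,  0.148     ])]
[ 0.57675891 -0.18007882  0.178     ]
```

Run:
```python
from nut import *
d=np.load("w4.npz");E=wristE({'tool_pos':d['p'],'orientation':d['o']})
z=np.array([(227,97),(293,130),(293,222)])/3+[310,0]
x,e,q=fitnut(KW,E,z);print(x,e,(x[2]%(np.pi/3)),q.round(1).tolist())
x,e,q=fitnut(KW,E,np.vstack([z,[385,89.3]]));print(x,e,(x[2]%(np.pi/3)),q.round(1).tolist())
# draw
im=cv2.imread("pics/w4.png")[0:130,330:440];k=6
im=cv2.resize(im,None,fx=k,fy=k,interpolation=cv2.INTER_CUBIC)
for zz,col in((.158,(0,255,0)),(.1495,(255,255,0))):
  r=36/np.cos(np.pi/6)/2000
  for c in [(.576,-.180)]:
    a=x[2]+np.arange(6)*np.pi/3+np.pi/6
    P=proj(KW,E,np.c_[c[0]+r*np.cos(a),c[1]+r*np.sin(a),np.full(6,zz)])
    cv2.polylines(im,[((P-[330,0])*k+k/2).astype(int)],True,col,1)
cv2.imwrite("pics/w4o.png",im)
```

```text
[ 0.57587247 -0.18017146  0.59652695] 1.1021136464692673 0.5965269532465368 [[361.7, 48.4], [362.6, 77.2], [385.4, 89.3], [408.0, 73.5], [408.2, 44.6], [384.8, 31.6]]
[ 0.57590862 -0.18009243  0.59225973] 0.9638038535422928 0.5922597281069902 [[361.6, 48.3], [362.4, 77.1], [385.2, 89.2], [407.8, 73.6], [408.2, 44.6], [384.8, 31.5]]
```

View pics/w4o.png

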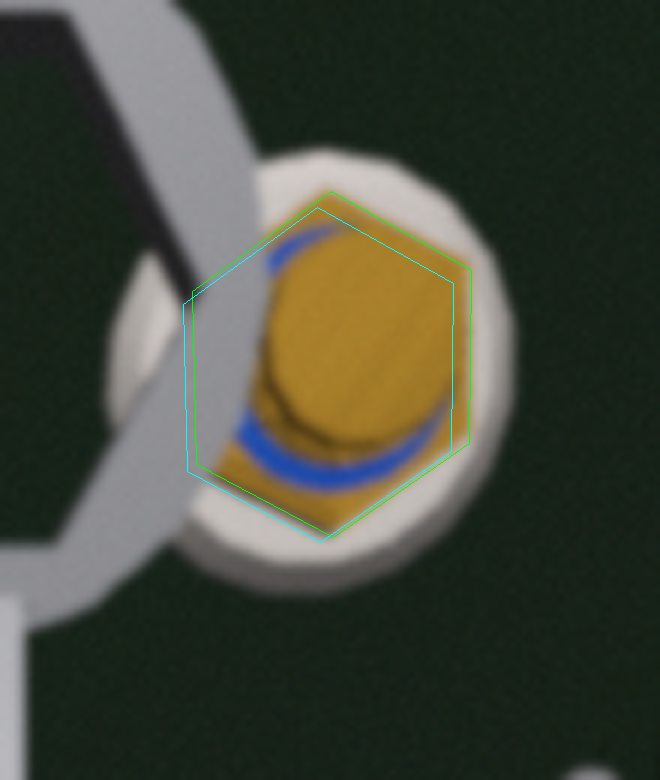

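The overlay fits the nut: axis about (0.576,-0.180), flat normal at +0.592 rad, so the nut is at about -1.64. I'll enter with the spanner at azimuth +0.58.

```bash
cat >> h.py <<'E'
AX=np.array([.576,-.180]);L=.1089
RZ=.0179
def hand(a,zu,ax=None,lat=-.0003):
    """TCP pos for spanner az a, ring underside world z zu"""
    ax=AX if ax is None else ax
    c,sn=np.cos(a),np.sin(a)
    # ring = tcp + L*x + lat*ytool, ytool=(sin a,-cos a)
    return np.array([ax[0]-L*c-lat*sn,ax[1]-L*sn+lat*c,zu+RZ])
E
python3 - <<'E'
from h import *
from plant import robot
s=robot.read_state()
print(hand(.58,.2),goal(s,hand(.58,.2),.58))
E
```

```text
[ 0.48507362 -0.23993075  0.2179    ] [ 0.0276  0.1137  0.0532  0.0007 -0.0007 -0.5819]
```

jog_arm(steps=[[1,0.003,0.025,0.005,0,0,-0.13],[1,0.009,0.05,0.01,0,0,-0.27],[1,0.016,0.075,0.02,0,0,-0.4],[1,0.023,0.1,0.035,0,0,-0.52],[1,0.0276,0.1137,0.053,0.0007,-0.0007,-0.582]])

```text
t: 6.6
tool_pos: [0.4861, -0.24, 0.2179]
orientation: [3.009, 0.904, 0.001]
force: [-1.1, -0.2, -2.8]
opening: 0.0153
```

jog_arm(steps=[[1,0,0,0,0,0,0],[1,0,0,0,0,0,0]])

```text
t: 6.85
tool_pos: [0.4865, -0.2391, 0.2185]
orientation: [3.009, 0.903, 0.002]
force: [0.2, -0.8, -2.3]
opening: 0.0153
```

Run:
```python
from nut import *
from plant import robot
s=robot.read_state();print(az(s),s['t'],s['tool_pos'],s['force'],s['opening'],s['wrist_torque'])
print(goal(s,hand(.58,.2),.58))
c=robot.read_camera("wrist");im=c["image"][:,:,::-1].copy();cv2.imwrite("pics/w5.png",im)
E=wristE(s);k=4;o=np.array([230,0])
im=cv2.resize(im[0:140,230:410],None,fx=k,fy=k,interpolation=cv2.INTER_CUBIC)
def hx(r,c,a,z):
    t=a+np.arange(6)*np.pi/3+np.pi/6;return np.c_[c[0]+r*np.cos(t),c[1]+r*np.sin(t),np.full(6,z)]
cv2.polylines(im,[((proj(KW,E,hx(.020785,AX,.592,.158))-o)*k+k/2).astype(int)],True,(0,255,0),1)
t=np.linspace(0,2*np.pi,60)
cv2.polylines(im,[((proj(KW,E,np.c_[AX[0]+.0125*np.cos(t),AX[1]+.0125*np.sin(t),0*t+.178])-o)*k+k/2).astype(int)],True,(0,255,255),1)
rc=s['tool_pos'][:2]+(AX-hand(az(s),0)[:2])
for z,cc in((.212,(255,0,255)),(.200,(255,255,0))):
  cv2.polylines(im,[((proj(KW,E,hx(.02165,rc,az(s),z))-o)*k+k/2).astype(int)],True,cc,1)
cv2.imwrite("pics/w5o.png",im)
```

```text
0.5830242386554975 6.85 [ 0.48649895 -0.23906039  0.2185157 ] [ 0.22622789 -0.7503629  -2.25603661] 0.015271513964654614 [-0.05018295  0.13486465 -0.016665  ]
[-0.0017 -0.0001  0.0006  0.0003 -0.001   0.003 ]
```

View pics/w5o.png

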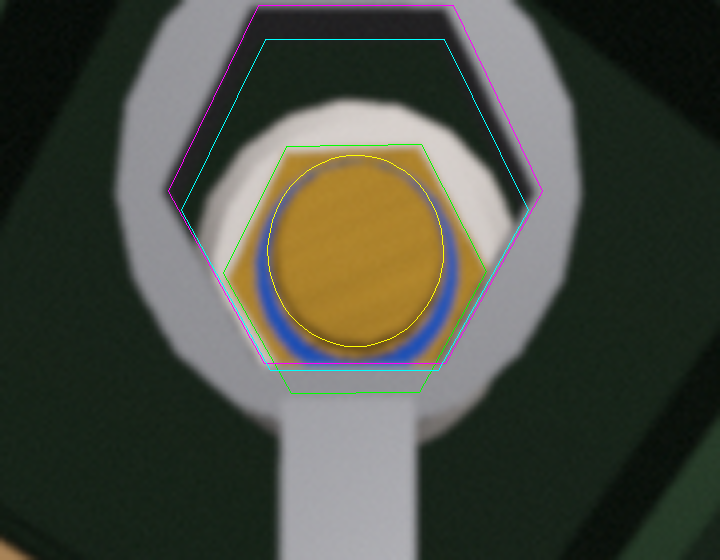

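View pics/w5.png

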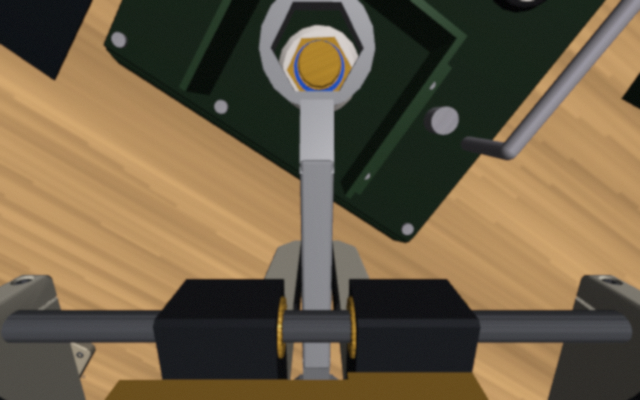

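jog_arm(steps=[[1,-0.002,0,0.01,0,0,0.003],[1,-0.0022,0,0.02,0,0,0.003],[1,-0.0022,0,0.03,0,0,0.003],[1,-0.0022,0,0.035,0,0,0.003],[1,-0.0022,0,0.035,0,0,0.003]])

```text
t: 7.52
tool_pos: [0.4845, -0.2402, 0.1832]
orientation: [-3.01, -0.899, -0.001]
force: [0.3, 0.1, -1.6]
opening: 0.0153
```

```bash
cat > look.py <<'E'
from nut import *
from plant import robot
import sys
def hx(r,c,a,z):
    t=a+np.arange(6)*np.pi/3+np.pi/6;return np.c_[c[0]+r*np.cos(t),c[1]+r*np.sin(t),np.full(6,z)]
def look(name,nutaz,ax=AX):
    s=robot.read_state();print('az',round(az(s),4),'t',s['t'],'pos',s['tool_pos'].round(4),'F',s['force'].round(2),'M',s['wrist_torque'].round(3),s['opening'].round(4))
    c=robot.read_camera("wrist");im=c["image"][:,:,::-1].copy()
    E=wristE(s);k=4;o=np.array([230,0])
    im=cv2.resize(im[0:140,230:410],None,fx=k,fy=k,interpolation=cv2.INTER_CUBIC)
    cv2.polylines(im,[((proj(KW,E,hx(.020785,ax,nutaz,.158))-o)*k+k/2).astype(int)],True,(0,255,0),1)
    rc=s['tool_pos'][:2]+(AX-hand(az(s),0)[:2]);zu=s['tool_pos'][2]-RZ
    for z,cc in((zu+.012,(255,0,255)),):
      cv2.polylines(im,[((proj(KW,E,hx(.02165,rc,az(s),z))-o)*k+k/2).astype(int)],True,cc,1)
    t=np.linspace(0,2*np.pi,60)
    cv2.polylines(im,[((proj(KW,E,np.c_[ax[0]+.0125*np.cos(t),ax[1]+.0125*np.sin(t),0*t+.178])-o)*k+k/2).astype(int)],True,(0,255,255),1)
    cv2.imwrite(f"pics/{name}.png",im);print('ring est',rc.round(4),'underside',round(zu,4));return s
E
python3 -c "
from look import *
look('w6',.592)"
```

```text
Traceback (most recent call last):
  File "look.py", line 7, in look
    s=robot.read_state();print('az',round(az(s),4),'t',s['t'],'pos',s['tool_pos'].round(4),'F',s['force'].round(2),'M',s['wrist_torque'].round(3),s['opening'].round(4))
                                                                                                                                                  ^^^^^^^^^^^^^^^^^^
AttributeError: 'float' object has no attribute 'round'
```

```bash
sed -i "s/s\['opening'\].round(4)/round(s['opening'],4)/" look.py; python3 -c "
from look import *
look('w6',.592)"
```

```text
az 0.5802 t 7.525 pos [ 0.4845 -0.2402  0.1832] F [ 0.33  0.09 -1.62] M [-0.048  0.128  0.015] 0.0153
ring est [ 0.5754 -0.1803] underside 0.1653
```

View pics/w6.png

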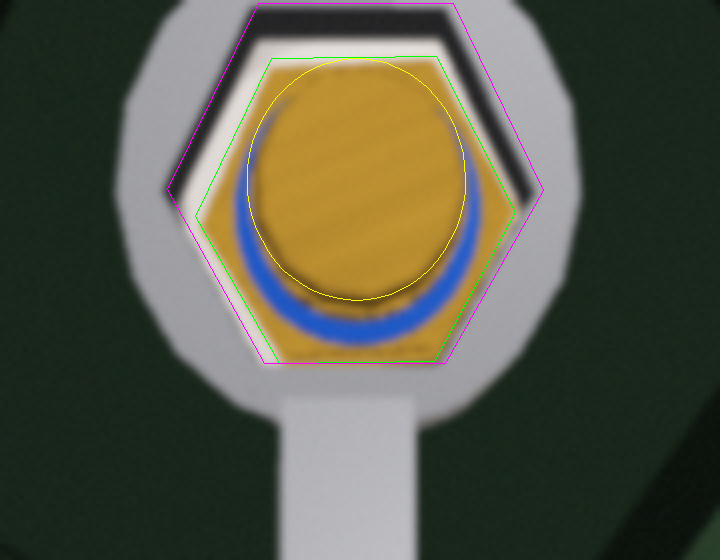

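Run:
```python
from look import *
s=robot.read_state();E=wristE(s)
Rt,p=tool(s)
u=lambda q:np.array(q)/4.-.5+[230,0]
def T(q,z): return (Rt.T@(onz(KW,E,u(q),z)-p)).round(4)
print("nut L,R",T((205,213),.158),T((515,212),.158),"topflat",T((270,68),.158),T((438,66),.158))
zu=.1653
print("hole L,R",T((180,205),zu),T((530,207),zu),"topflat",T((253,40),zu),T((440,40),zu))
print("hole top L,R",T((167,190),zu+.012),T((540,190),zu+.012),"topflat",T((255,8),zu+.012),T((450,8),zu+.012),'bot',T((264,362),zu+.012),T((446,362),zu+.012))
print('stud',T((360,183),.178))
```

```text
nut L,R [ 0.1099 -0.0198  0.0259] [0.11   0.0206 0.0259] topflat [ 0.1266 -0.0111  0.0259] [0.1268 0.0102 0.0259]
hole L,R [ 0.1095 -0.0221  0.0186] [0.1093 0.0216 0.0186] topflat [ 0.1276 -0.0127  0.0186] [0.1276 0.0099 0.0186]
hole top L,R [ 0.109  -0.0221  0.0066] [0.109  0.021  0.0066] topflat [ 0.1274 -0.0116  0.0066] [0.1274 0.0102 0.0066] bot [ 0.0903 -0.0112  0.0066] [0.0903 0.0106 0.0066]
stud [0.1096 0.0002 0.0059]
```

jog_arm(steps=[[1,0.0003,0.0007,0,0,0,0],[1,0.0003,0.0007,0.004,0,0,0],[1,0.0003,0.0007,0.007,0,0,0],[1,0.0003,0.0007,0.009,0,0,0],[1,0.0003,0.0007,0.009,0,0,0]])

```text
t: 8.2
tool_pos: [0.4853, -0.2408, 0.1745]
orientation: [3.01, 0.899, 0.002]
force: [0.0, 0.5, -3.1]
opening: 0.0155
```

```bash
python3 -c "
from look import *
look('w7',.592)"
```

```text
az 0.5802 t 8.2 pos [ 0.4853 -0.2408  0.1745] F [ 0.01  0.51 -3.09] M [-0.038  0.156 -0.005] 0.0155
ring est [ 0.5762 -0.1808] underside 0.1566
```

View pics/w7.png

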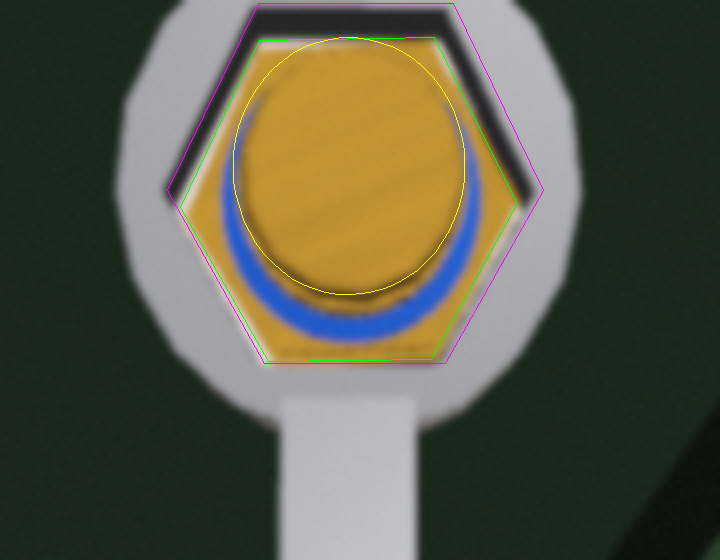

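It's centred and inside the nut's top bevel with no contact force, so I'll seat it.

jog_arm(steps=[[1,0,0.0002,0.002,0,0,0],[1,0,0.0002,0.004,0,0,0],[1,0,0.0002,0.006,0,0,0],[1,0,0.0002,0.006,0,0,0]])

```text
t: 8.75
tool_pos: [0.4853, -0.2409, 0.1684]
orientation: [-3.01, -0.899, -0.001]
force: [-0.5, -0.1, -2.4]
opening: 0.0157
```

```bash
python3 -c "
from look import *
look('w8',.592)"
```

```text
az 0.5802 t 8.75 pos [ 0.4853 -0.2409  0.1684] F [-0.48 -0.1  -2.35] M [-0.053  0.128 -0.002] 0.0157
ring est [ 0.5762 -0.1809] underside 0.1505
```

View pics/w8.png

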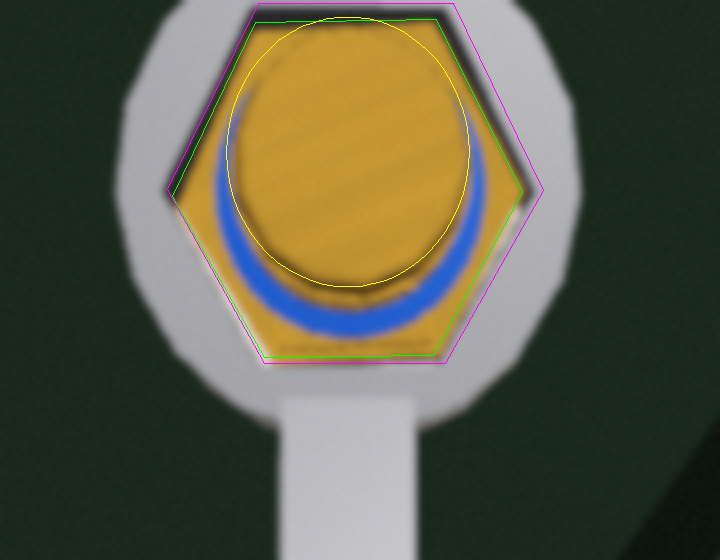

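Seated with the underside about 10.5 mm above the panel and no forces. First bite.

jog_arm(steps=[[1,0.0004,-0.0087,0,0,0,0.08],[1,0.0014,-0.0174,0,0,0,0.16],[1,0.0031,-0.0259,0,0,0,0.24],[1,0.0055,-0.0343,0,0,0,0.32],[1,0.0086,-0.0424,0,0,0,0.4]])

```text
t: 9.43
tool_pos: [0.4696, -0.2011, 0.1689]
orientation: [3.128, 0.278, 0.003]
force: [1.5, -1.3, -3.1]
opening: 0.015
```

```bash
python3 -c "
from look import *
s=look('w9',.2)
print(goal(s,hand(-.18,.1505,(.5762,-.1808)),-.18),goal(s,hand(.18,.1505,(.5762,-.1808)),.18))"
```

```text
az 0.1775 t 9.425 pos [ 0.4696 -0.2011  0.1689] F [ 1.48 -1.26 -3.06] M [-0.409 -0.21   0.105] 0.015
ring est [ 0.5767 -0.1815] underside 0.151
[ 0.0064 -0.0389  0.0004  0.0011 -0.002   0.3574] [-0.0003 -0.0005  0.0005  0.0014 -0.0017 -0.0026]
```

View pics/w9.png

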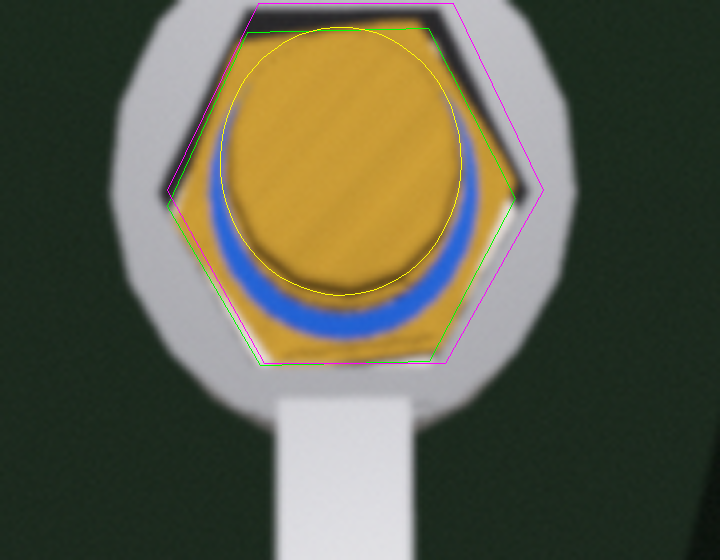

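jog_arm(steps=[[1,0.0004,-0.0087,0,0,0,0.08],[1,0.0014,-0.0174,0,0,0,0.16],[1,0.0031,-0.0259,0,0,0,0.24],[1,0.0055,-0.0343,0,0,0,0.32],[1,0.0086,-0.0424,0,0,0,0.4]])

```text
t: 10.1
tool_pos: [0.4706, -0.1572, 0.1689]
orientation: [3.12, -0.356, 0.003]
force: [0.1, -2.6, -4.0]
opening: 0.0156
```

```bash
python3 -c "
from look import *
s=look('w10',-.15)
print(goal(s,hand(-.23,.1505,(.5762,-.1808)),-.23),goal(s,hand(-.57,.1505,(.5762,-.1808)),-.57))"
```

```text
az -0.2274 t 10.1 pos [ 0.4706 -0.1572  0.1689] F [ 0.07 -2.61 -4.03] M [-0.503  0.125  0.103] 0.0156
ring est [ 0.5767 -0.1815] underside 0.151
[-0.0007 -0.0008  0.0005  0.0008 -0.0019  0.0026] [ 0.0056 -0.0371  0.0005  0.0004 -0.002   0.3426]
```

View pics/w10.png

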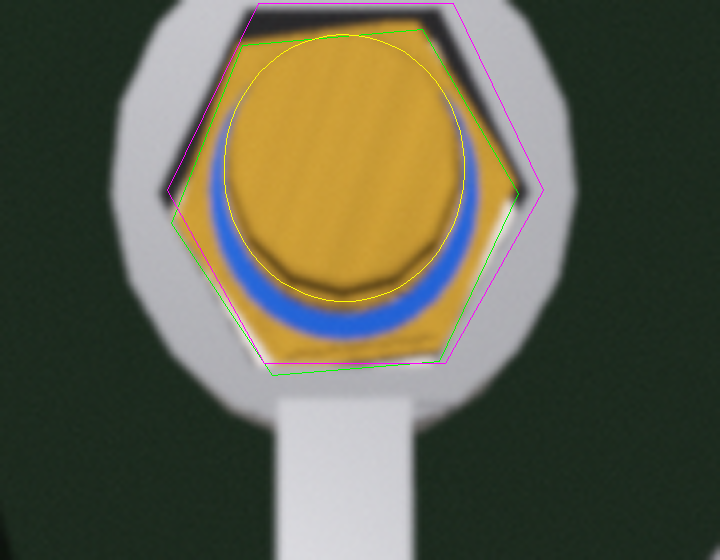

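jog_arm(steps=[[1,0.0004,-0.0087,0,0,0,0.08],[1,0.0014,-0.0174,0,0,0,0.16],[1,0.0031,-0.0259,0,0,0,0.24],[1,0.005,-0.0335,0,0,0,0.31],[1,0.0059,-0.0363,0,0,0,0.34]])

```text
t: 10.78
tool_pos: [0.485, -0.1227, 0.169]
orientation: [3.014, -0.883, 0.004]
force: [0.7, -4.1, -3.8]
opening: 0.0153
```

```bash
python3 -c "
from look import *
s=look('w11',-.49)"
```

```text
az -0.5701 t 10.775 pos [ 0.485  -0.1227  0.169 ] F [ 0.72 -4.14 -3.78] M [-0.602  0.078  0.108] 0.0153
ring est [ 0.5769 -0.1812] underside 0.1511
```

View pics/w11.png

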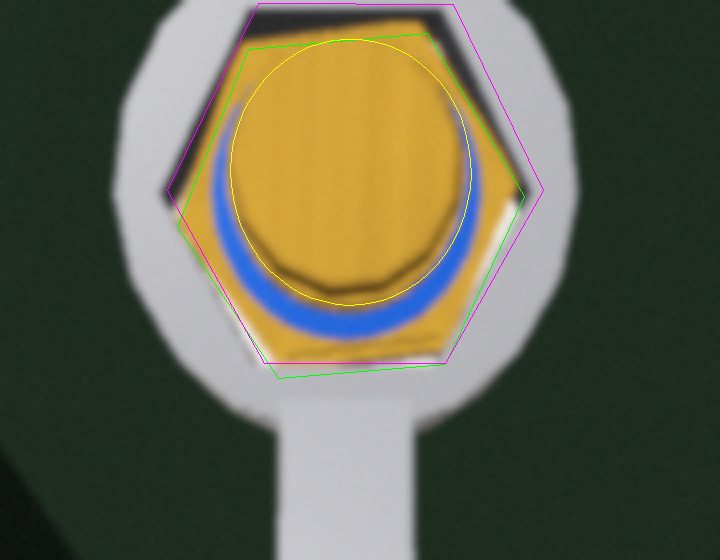

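Nut is now at about az -0.49. I'll back off through the play to centre the ring, then lift.

jog_arm(steps=[[1,0.0001,0.0045,0,0,0,-0.04],[1,0.0003,0.0082,0,0,0,-0.075],[1,0.0003,0.0082,-0.004,0,0,-0.075],[1,0.0003,0.0082,-0.01,0,0,-0.075],[1,0.0003,0.0082,-0.0145,0,0,-0.075]])

```text
t: 11.45
tool_pos: [0.4812, -0.1295, 0.1843]
orientation: [3.045, -0.772, 0.005]
force: [0.4, -0.4, -3.5]
opening: 0.0157
```

```bash
python3 -c "
from look import *
s=look('w12',-.49)
for a in (-.3,-.1,.1,.3,.45,.557): print(a,goal(s,hand(a,.1655,(.5765,-.181)),a))"
```

```text
az -0.4964 t 11.45 pos [ 0.4812 -0.1295  0.1843] F [ 0.37 -0.39 -3.5 ] M [ 0.069  0.182 -0.013] 0.0157
ring est [ 0.5771 -0.1811] underside 0.1664
-0.3 [ 0.0016  0.0214  0.0009 -0.0002 -0.0032 -0.1964]
-0.1 [ 8.000e-03  4.220e-02  9.000e-04  1.000e-04 -3.200e-03 -3.964e-01]
0.1 [ 1.840e-02  6.130e-02  9.000e-04  5.000e-04 -3.200e-03 -5.964e-01]
0.3 [ 0.0324  0.0779  0.0009  0.0008 -0.0031 -0.7964]
0.45 [ 0.0449  0.0884  0.001   0.001  -0.0031 -0.9464]
0.557 [ 5.4700e-02  9.4700e-02  1.0000e-03  1.2000e-03 -3.1000e-03 -1.0534e+00]
```

View pics/w12.png

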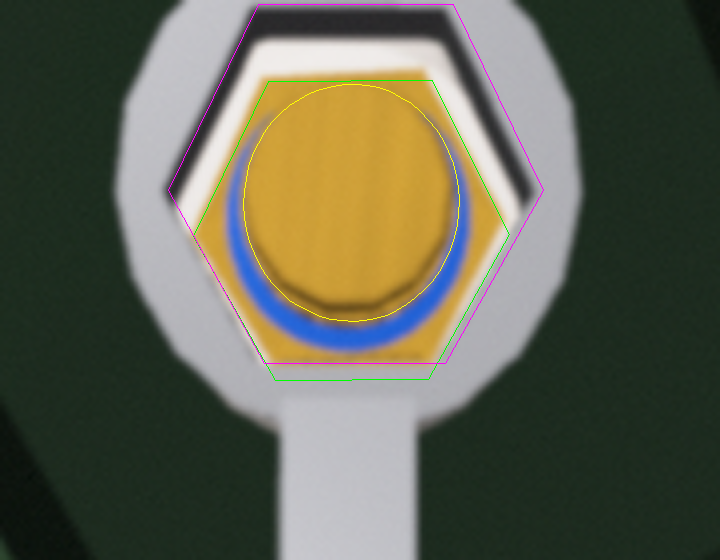

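```bash
python3 -c "
from look import *
s=robot.read_state()
for a in (-.32,-.14,.04,.22,.4): print(a,goal(s,hand(a,.1665,(.5768,-.181)),a))"
```

```text
-0.32 [ 0.0011  0.0192  0.0005 -0.0002 -0.0041 -0.1763]
-0.14 [ 6.300e-03  3.810e-02  5.000e-04  2.000e-04 -4.100e-03 -3.563e-01]
0.04 [ 1.480e-02  5.570e-02  5.000e-04  6.000e-04 -4.100e-03 -5.363e-01]
0.22 [ 2.630e-02  7.150e-02  6.000e-04  9.000e-04 -4.000e-03 -7.163e-01]
0.4 [ 4.050e-02  8.500e-02  6.000e-04  1.300e-03 -4.000e-03 -8.963e-01]
```

jog_arm(steps=[[1,0.0011,0.0192,0,0,-0.003,-0.176],[1,0.0063,0.0381,0,0,-0.003,-0.356],[1,0.0148,0.0557,0,0,-0.003,-0.536],[1,0.0263,0.0715,0,0,-0.003,-0.716],[1,0.0405,0.085,0,0,-0.003,-0.896]])

```text
t: 12.12
tool_pos: [0.4767, -0.2243, 0.1852]
orientation: [3.076, 0.632, 0.001]
force: [-0.3, 0.9, -2.0]
opening: 0.0154
```

```bash
python3 -c "
from look import *
s=look('w13',.58)
for a in (.5,.58): print(a,goal(s,hand(a,.1665,(.5765,-.181)),a))"
```

```text
az 0.4055 t 12.125 pos [ 0.4767 -0.2243  0.1852] F [-0.27  0.94 -1.97] M [-0.067  0.099  0.004] 0.0154
ring est [ 0.5766 -0.1811] underside 0.1673
0.5 [ 0.0004  0.0102  0.0008  0.0017 -0.0003 -0.0945]
0.58 [ 0.0016  0.0188  0.0008  0.0017 -0.0003 -0.1745]
```

jog_arm(steps=[[1,0.0004,0.0102,0,0.001,0,-0.095],[1,0.0015,0.0188,0.001,0.001,0,-0.1745],[1,0.0015,0.0188,0.001,0.001,0,-0.1745],[1,0.0015,0.0188,0.001,0.001,0,-0.1745]])

```text
t: 12.68
tool_pos: [0.486, -0.2423, 0.1843]
orientation: [3.005, 0.908, 0.001]
force: [0.0, -0.3, -3.4]
opening: 0.0154
```

```bash
python3 -c "
from look import *
s=look('w14',.58)
print(goal(s,hand(.58,.1505,(.5764,-.181)),.58))"
```

```text
az 0.587 t 12.675 pos [ 0.486  -0.2423  0.1843] F [ 0.03 -0.33 -3.38] M [-0.03   0.138  0.019] 0.0154
ring est [ 0.5765 -0.1818] underside 0.1664
[ 0.0003 -0.0015  0.0159  0.0019  0.0001  0.007 ]
```

View pics/w14.png

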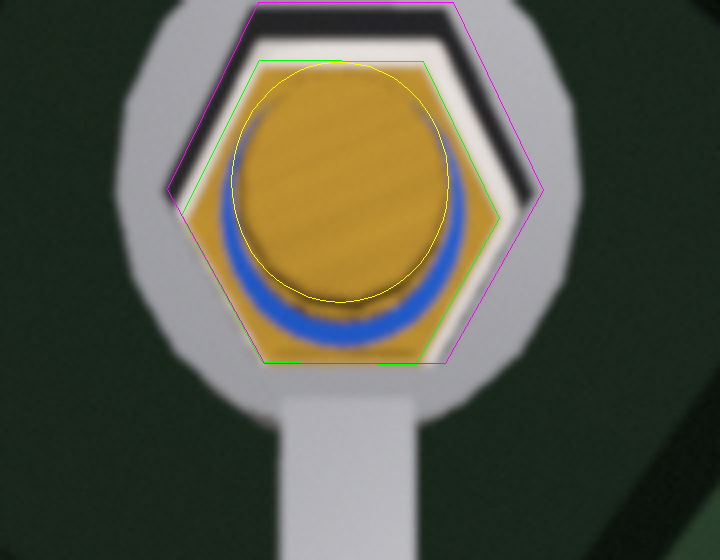

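Angles are aligned and the ring is about 1.4 mm to one side, so I'll shift it and descend.

jog_arm(steps=[[1,0,-0.0014,0,0.001,0,0.003],[1,0,-0.0014,0.003,0.001,0,0.003],[1,0,-0.0014,0.006,0.001,0,0.003],[1,0,-0.0014,0.009,0.001,0,0.003],[1,0,-0.0014,0.01,0.001,0,0.003]])

```text
t: 13.35
tool_pos: [0.4851, -0.2411, 0.1739]
orientation: [3.008, 0.905, -0.0]
force: [0.5, 0.5, -3.1]
opening: 0.0153
```

```bash
python3 -c "
from look import *
s=look('w15',.585,(.5765,-.181))
print(goal(s,hand(.58,.1505,(.5764,-.181)),.58))"
```

```text
az 0.5846 t 13.35 pos [ 0.4851 -0.2411  0.1739] F [ 0.49  0.54 -3.15] M [-0.079  0.093  0.009] 0.0153
ring est [ 0.5758 -0.1808] underside 0.156
[0.0004 0.     0.0055 0.0006 0.0003 0.0046]
```

View pics/w15.png

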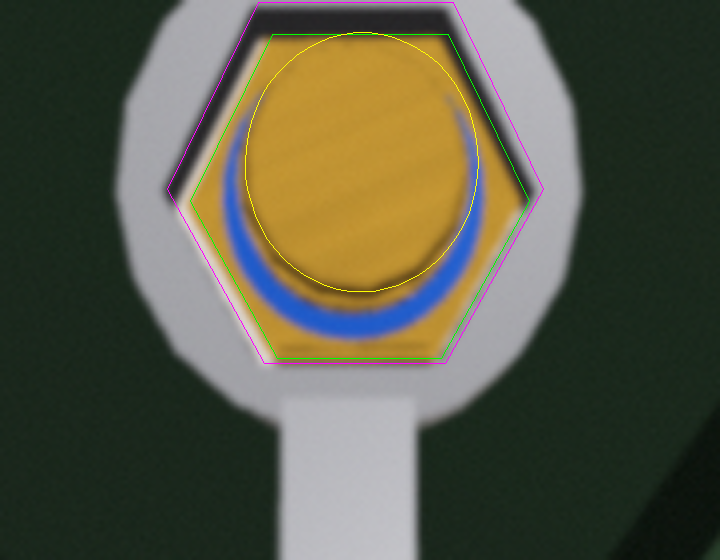

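jog_arm(steps=[[1,0,0.0004,0.002,0,0,0],[1,0,0.0004,0.004,0,0,0],[1,0,0.0004,0.0055,0,0,0],[1,0,0.0004,0.0055,0,0,0]])

```text
t: 13.9
tool_pos: [0.4852, -0.2414, 0.1683]
orientation: [3.008, 0.905, -0.0]
force: [0.0, -0.5, -3.4]
opening: 0.0155
```

```bash
python3 -c "
from look import *
s=look('w16',.585,(.5765,-.181))"
```

```text
az 0.5846 t 13.9 pos [ 0.4852 -0.2414  0.1683] F [ 0.03 -0.48 -3.44] M [-0.026  0.119 -0.017] 0.0155
ring est [ 0.5759 -0.1811] underside 0.1504
```

View pics/w16.png

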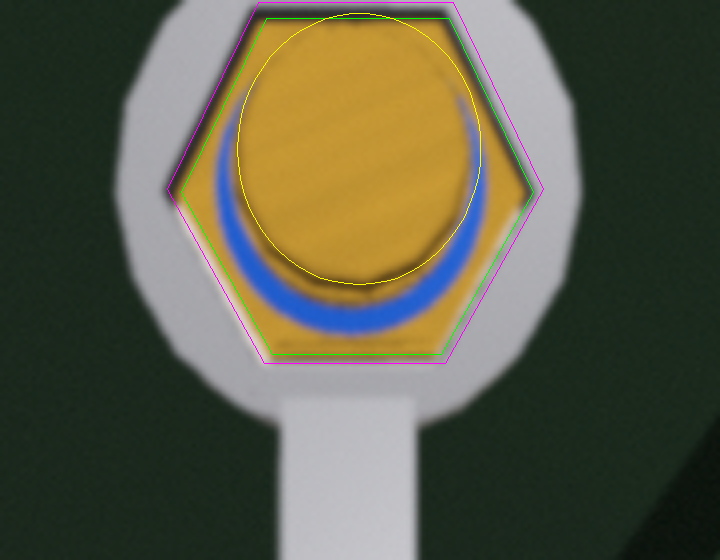

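jog_arm(steps=[[1,0.0004,-0.0087,0,0,0,0.08],[1,0.0014,-0.0174,0,0,0,0.16],[1,0.0031,-0.0259,0,0,0,0.24],[1,0.0055,-0.0343,0,0,0,0.32],[1,0.0086,-0.0424,0,0,0,0.4]])

```text
t: 14.58
tool_pos: [0.4696, -0.2016, 0.1689]
orientation: [3.127, 0.285, 0.002]
force: [3.4, -2.0, -4.2]
opening: 0.0156
```

```bash
cat > feel.py <<'E'
from look import *
def feel(n=6,h=.18):
    o=[]
    for i in range(n):
        s=robot.read_state();a=az(s)
        M=s['wrist_torque'];F=s['force'];yt=np.array([np.sin(a),-np.cos(a)])
        o.append([F[:2]@yt,(-M[1]*np.sin(a)-M[0]*np.cos(a))/h,M[2],F[2]])
        if i<n-1: robot.read_camera("top")
    o=np.array(o);m=o.mean(0)
    print('t',s['t'],'az',round(a,4),'pos',s['tool_pos'].round(4),'Ft,FtM,Mz,Fz',m.round(3),'sd',o.std(0).round(2),'T by F',round(.109*m[0]+m[2],3),'T by M',round(.109*m[1]+m[2],3))
    return s
E
python3 -c "
from feel import *
feel(4)
s=look('w17',.26,(.5765,-.181))"
```

```text
t 14.725 az 0.1864 pos [ 0.4696 -0.2013  0.1688] Ft,FtM,Mz,Fz [ 1.387e+00  1.428e+00  2.000e-03 -3.715e+00] sd [0.68 0.62 0.07 0.42] T by F 0.153 T by M 0.158
az 0.1864 t 14.725 pos [ 0.4696 -0.2013  0.1688] F [ 3.2  -0.21 -3.76] M [-0.072 -0.266 -0.079] 0.0153
ring est [ 0.5765 -0.1809] underside 0.1509
```

View pics/w17.png

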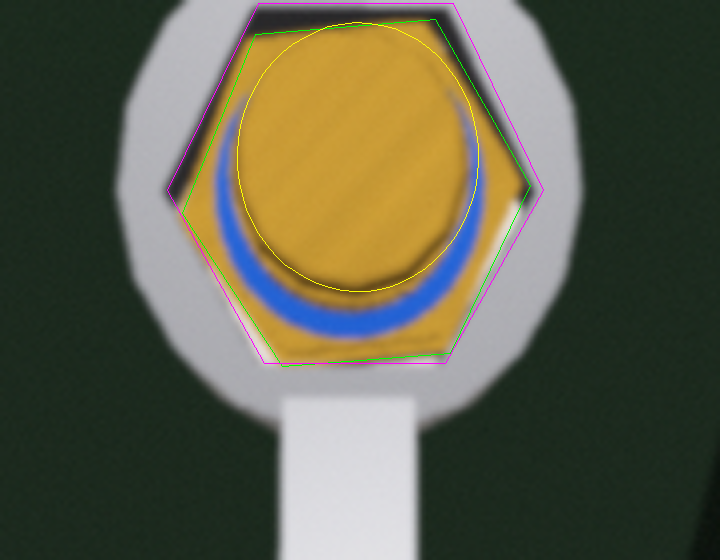

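jog_arm(steps=[[1,0.0002,-0.0055,0,0,0,0.05],[1,0.0005,-0.0109,0,0,0,0.1],[1,0.0012,-0.0163,0,0,0,0.15],[1,0.0022,-0.0216,0,0,0,0.2]])

```text
t: 15.28
tool_pos: [0.4678, -0.1805, 0.1689]
orientation: [3.14, -0.021, 0.002]
force: [2.0, -2.2, -3.3]
opening: 0.0152
```

```bash
python3 -c "
from feel import *
feel(6)
s=look('w18',.06,(.5765,-.181))"
```

```text
t 15.525 az -0.0116 pos [ 0.4678 -0.1801  0.1688] Ft,FtM,Mz,Fz [ 1.51   1.373  0.07  -3.147] sd [0.55 0.59 0.03 0.48] T by F 0.234 T by M 0.22
az -0.0116 t 15.525 pos [ 0.4678 -0.1801  0.1688] F [ 1.19 -1.18 -3.92] M [-0.153 -0.05   0.039] 0.0152
ring est [ 0.5767 -0.1811] underside 0.1509
```

View pics/w18.png

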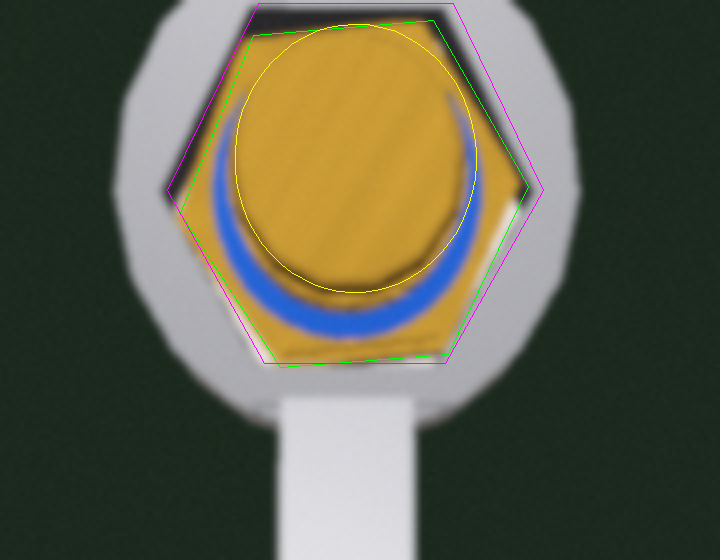

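jog_arm(steps=[[1,0,-0.0011,0,0,0,0.01],[1,0,-0.0022,0,0,0,0.02],[1,0,-0.0033,0,0,0,0.03]])

```text
t: 15.95
tool_pos: [0.4679, -0.1769, 0.1688]
orientation: [3.14, -0.067, 0.002]
force: [2.1, -3.2, -4.1]
opening: 0.0157
```

```bash
python3 -c "
from feel import *
feel(4)"
```

```text
t 16.1 az -0.0419 pos [ 0.4679 -0.1768  0.1688] Ft,FtM,Mz,Fz [ 2.43   2.516  0.055 -3.204] sd [0.38 0.14 0.02 0.55] T by F 0.319 T by M 0.329
```

jog_arm(steps=[[1,0,-0.0005,0,0,0,0.005],[1,0,-0.0011,0,0,0,0.01]])

```text
t: 16.35
tool_pos: [0.4679, -0.1758, 0.1688]
orientation: [3.139, -0.082, 0.002]
force: [1.4, -2.4, -3.4]
opening: 0.0155
```

```bash
python3 -c "
from feel import *
feel(4)"
```

```text
t 16.5 az -0.052 pos [ 0.4679 -0.1757  0.1688] Ft,FtM,Mz,Fz [ 3.018  2.778  0.036 -3.503] sd [0.48 0.1  0.04 0.06] T by F 0.365 T by M 0.339
```

jog_arm(steps=[[1,0,-0.0005,0,0,0,0.005],[1,0,-0.0011,0,0,0,0.01]])

```text
t: 16.75
tool_pos: [0.468, -0.1746, 0.1688]
orientation: [3.139, -0.098, 0.002]
force: [1.7, -2.8, -2.7]
opening: 0.0156
```

```bash
python3 -c "
from feel import *
feel(4)"
```

```text
t 16.9 az -0.0619 pos [ 0.468  -0.1746  0.1688] Ft,FtM,Mz,Fz [ 2.771  2.756  0.045 -2.902] sd [0.35 0.1  0.02 0.31] T by F 0.347 T by M 0.346
```

jog_arm(steps=[[1,0,-0.0005,0,0,0,0.005],[1,0,-0.0009,0,0,0,0.008]])

```text
t: 17.15
tool_pos: [0.4681, -0.1737, 0.1688]
orientation: [3.138, -0.11, 0.002]
force: [1.9, -3.4, -2.5]
opening: 0.0154
```

```bash
python3 -c "
from feel import *
feel(4)"
```

```text
t 17.3 az -0.07 pos [ 0.4681 -0.1737  0.1688] Ft,FtM,Mz,Fz [ 2.737  2.934  0.025 -2.804] sd [0.61 0.15 0.04 0.19] T by F 0.324 T by M 0.345
```

jog_arm(steps=[[1,0,-0.0005,0,0,0,0.005],[1,0,-0.0007,0,0,0,0.006]])

```text
t: 17.55
tool_pos: [0.4681, -0.173, 0.1688]
orientation: [3.138, -0.119, 0.002]
force: [1.7, -3.1, -3.1]
opening: 0.0153
```

```bash
python3 -c "
from feel import *
feel(4)"
```

```text
t 17.7 az -0.076 pos [ 0.4681 -0.173   0.1688] Ft,FtM,Mz,Fz [ 2.997  3.004  0.049 -3.142] sd [0.2  0.07 0.02 0.13] T by F 0.376 T by M 0.377
```

jog_arm(steps=[[1,0,-0.0003,0,0,0,0.003],[1,0,-0.0005,0,0,0,0.005]])

```text
t: 17.95
tool_pos: [0.4682, -0.1725, 0.1688]
orientation: [3.138, -0.127, 0.002]
force: [2.4, -2.5, -2.8]
opening: 0.0151
```

```bash
python3 -c "
from feel import *
feel(4)"
```

```text
t 18.1 az -0.081 pos [ 0.4682 -0.1725  0.1688] Ft,FtM,Mz,Fz [ 2.578  3.081  0.041 -3.287] sd [0.16 0.18 0.02 0.52] T by F 0.322 T by M 0.376
```

jog_arm(steps=[[1,0,-0.0003,0,0,0,0.003],[1,0,-0.0005,0,0,0,0.005]])

```text
t: 18.35
tool_pos: [0.4682, -0.1719, 0.1688]
orientation: [3.138, -0.135, 0.002]
force: [2.7, -3.2, -3.0]
opening: 0.0157
```

```bash
python3 -c "
from feel import *
feel(4)"
```

```text
t 18.5 az -0.0859 pos [ 0.4682 -0.172   0.1688] Ft,FtM,Mz,Fz [ 3.047  2.859  0.04  -3.089] sd [0.44 0.13 0.01 0.22] T by F 0.372 T by M 0.352
```

jog_arm(steps=[[1,0,-0.0003,0,0,0,0.003],[1,0,-0.0005,0,0,0,0.005]])

```text
t: 18.75
tool_pos: [0.4682, -0.1715, 0.1688]
orientation: [3.137, -0.143, 0.002]
force: [1.6, -3.6, -3.1]
opening: 0.0153
```

```bash
python3 -c "
from feel import *
feel(4)
look('w19',0.,(.5765,-.181))"
```

```text
t 18.9 az -0.0909 pos [ 0.4682 -0.1714  0.1688] Ft,FtM,Mz,Fz [ 3.026  2.949  0.045 -3.242] sd [0.23 0.08 0.02 0.27] T by F 0.374 T by M 0.366
az -0.0909 t 18.9 pos [ 0.4682 -0.1714  0.1688] F [ 0.95 -3.04 -2.89] M [-0.567 -0.143  0.05 ] 0.0153
ring est [ 0.5767 -0.181 ] underside 0.1509
```

View pics/w19.png

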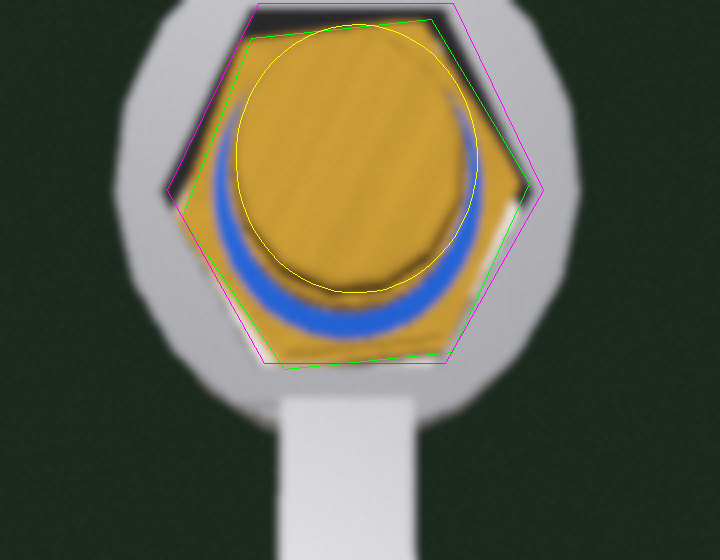

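jog_arm(steps=[[1,0,-0.0003,0,0,0,0.003],[1,0,-0.0006,0,0,0,0.006]])

```text
t: 19.2
tool_pos: [0.4683, -0.1708, 0.1688]
orientation: [3.137, -0.152, 0.002]
force: [1.5, -3.0, -2.6]
opening: 0.0153
```

```bash
python3 -c "
from feel import *
feel(3)"
```

```text
t 19.3 az -0.097 pos [ 0.4683 -0.1708  0.1688] Ft,FtM,Mz,Fz [ 2.699  2.912  0.027 -3.584] sd [0.19 0.12 0.02 0.76] T by F 0.321 T by M 0.344
```

jog_arm(steps=[[1,0,-0.0003,0,0,0,0.003],[1,0,-0.0006,0,0,0,0.006]])

```text
t: 19.55
tool_pos: [0.4683, -0.1702, 0.1688]
orientation: [3.136, -0.162, 0.002]
force: [2.2, -2.9, -4.1]
opening: 0.0152
```

```bash
python3 -c "
from feel import *
feel(3)"
```

```text
t 19.65 az -0.1031 pos [ 0.4684 -0.1702  0.1688] Ft,FtM,Mz,Fz [ 2.8    2.817  0.037 -3.465] sd [0.2  0.08 0.02 0.46] T by F 0.342 T by M 0.344
```

jog_arm(steps=[[1,0,-0.0003,0,0,0,0.003],[1,0,-0.0006,0,0,0,0.006]])

```text
t: 19.9
tool_pos: [0.4684, -0.1696, 0.1688]
orientation: [3.136, -0.172, 0.002]
force: [1.7, -3.0, -3.4]
opening: 0.0156
```

```bash
python3 -c "
from feel import *
feel(3)"
```

```text
t 20.0 az -0.1092 pos [ 0.4684 -0.1695  0.1688] Ft,FtM,Mz,Fz [ 2.483  2.857  0.056 -3.359] sd [0.29 0.05 0.05 0.51] T by F 0.327 T by M 0.367
```

jog_arm(steps=[[1,0,-0.0003,0,0,0,0.003],[1,0,-0.0006,0,0,0,0.006]])

```text
t: 20.25
tool_pos: [0.4685, -0.169, 0.1688]
orientation: [3.135, -0.181, 0.002]
force: [1.5, -2.1, -3.7]
opening: 0.0154
```

```bash
python3 -c "
from feel import *
feel(3)"
```

```text
t 20.35 az -0.1154 pos [ 0.4685 -0.169   0.1688] Ft,FtM,Mz,Fz [ 2.643  3.317  0.053 -3.6  ] sd [0.51 0.09 0.01 0.32] T by F 0.341 T by M 0.415
```

jog_arm(steps=[[1,0,-0.0003,0,0,0,0.003],[1,0,-0.0006,0,0,0,0.006]])

```text
t: 20.6
tool_pos: [0.4686, -0.1685, 0.1688]
orientation: [3.134, -0.191, 0.002]
force: [1.8, -3.8, -2.6]
opening: 0.0154
```

```bash
python3 -c "
from feel import *
feel(3)"
```

```text
t 20.7 az -0.1214 pos [ 0.4686 -0.1684  0.1688] Ft,FtM,Mz,Fz [ 3.996  3.926  0.1   -2.843] sd [0.36 0.11 0.01 0.15] T by F 0.536 T by M 0.528
```

Torque is now climbing (0.37 → 0.42 → 0.53), so the nut is on its stop. I'll load up steadily in small steps.

jog_arm(steps=[[1,0,-0.0004,0,0,0,0.004],[1,0,-0.0009,0,0,0,0.008]])

```text
t: 20.95
tool_pos: [0.4687, -0.1676, 0.1689]
orientation: [3.133, -0.204, 0.003]
force: [2.0, -4.7, -3.4]
opening: 0.0153
```

```bash
python3 -c "
from feel import *
feel(3)"
```

```text
t 21.05 az -0.1297 pos [ 0.4687 -0.1676  0.1688] Ft,FtM,Mz,Fz [ 4.599  4.684  0.144 -3.146] sd [0.61 0.23 0.03 0.34] T by F 0.645 T by M 0.655
```

jog_arm(steps=[[1,0,-0.0004,0,0,0,0.004],[1,0,-0.0007,0,0,0,0.006]])

```text
t: 21.3
tool_pos: [0.4687, -0.1671, 0.1689]
orientation: [3.132, -0.213, 0.003]
force: [1.8, -5.4, -3.5]
opening: 0.0157
```

```bash
python3 -c "
from feel import *
feel(4)"
```

```text
t 21.45 az -0.1357 pos [ 0.4687 -0.1671  0.1689] Ft,FtM,Mz,Fz [ 5.443  5.051  0.149 -3.291] sd [0.4  0.13 0.03 0.16] T by F 0.743 T by M 0.7
```

jog_arm(steps=[[1,0,-0.0005,0,0,0,0.005],[1,0.0001,-0.0011,0,0,0,0.01]])

```text
t: 21.7
tool_pos: [0.4689, -0.1663, 0.1689]
orientation: [3.131, -0.229, 0.002]
force: [0.8, -5.6, -3.7]
opening: 0.0154
```

```bash
python3 -c "
from feel import *
feel(5)"
```

```text
t 21.9 az -0.1457 pos [ 0.4688 -0.1663  0.1689] Ft,FtM,Mz,Fz [ 5.21   5.552  0.182 -3.354] sd [0.39 0.2  0.02 0.29] T by F 0.749 T by M 0.787
```

```bash
python3 -c "
from feel import *
look('w20',-0.02,(.5765,-.181))
c=robot.read_camera('wrist');cv2.imwrite('pics/w20f.png',c['image'][:,:,::-1])"
```

```text
az -0.1457 t 21.9 pos [ 0.4688 -0.1663  0.1689] F [ 1.93 -4.85 -3.52] M [-1.     0.009  0.176] 0.0151
ring est [ 0.5766 -0.1818] underside 0.151
```

View pics/w20.png

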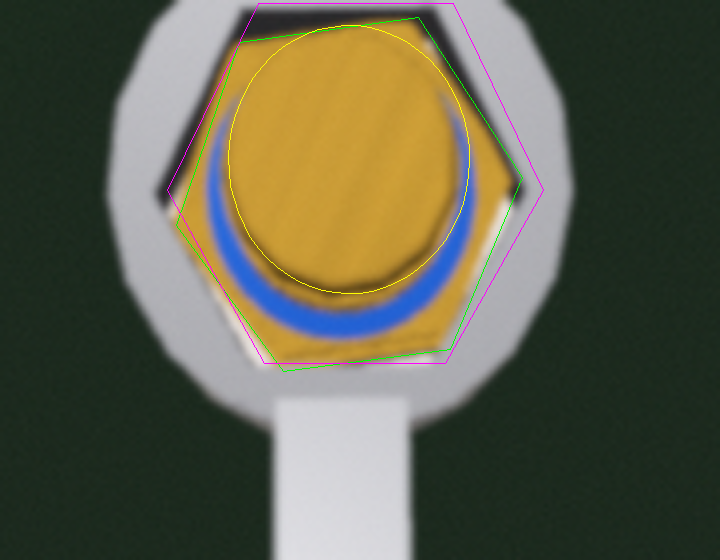

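View pics/w20f.png

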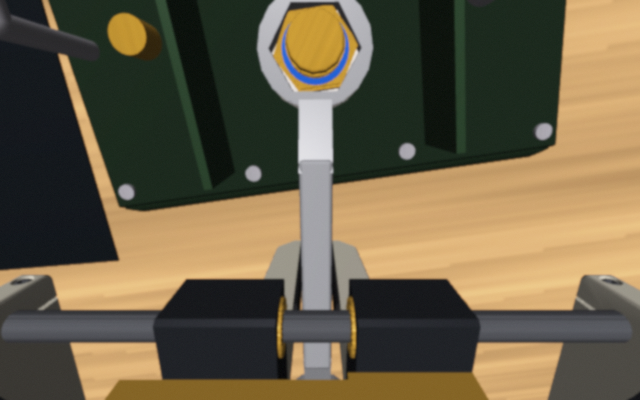

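The ring is still fully on the nut, and the spanner has yawed slightly in the pads (ring about 2 px left). I'll keep raising the pull.

jog_arm(steps=[[1,0,-0.0006,0,0,0,0.005],[1,0.0001,-0.0012,0,0,0,0.01]])

```text
t: 22.25
tool_pos: [0.469, -0.1655, 0.1689]
orientation: [3.129, -0.244, 0.002]
force: [0.5, -7.0, -3.4]
opening: 0.0153
```

```bash
python3 -c "
from feel import *
feel(5)"
```

```text
t 22.45 az -0.1557 pos [ 0.469  -0.1655  0.1689] Ft,FtM,Mz,Fz [ 6.389  6.504  0.24  -3.239] sd [0.53 0.08 0.03 0.41] T by F 0.936 T by M 0.949
```

jog_arm(steps=[[1,0,-0.0005,0,0,0,0.004],[1,0.0001,-0.001,0,0,0,0.008]])

```text
t: 22.7
tool_pos: [0.4691, -0.165, 0.1689]
orientation: [3.127, -0.257, 0.001]
force: [0.5, -6.8, -3.9]
opening: 0.0154
```

```bash
python3 -c "
from feel import *
feel(7)"
```

```text
t 23.0 az -0.1637 pos [ 0.4691 -0.165   0.1689] Ft,FtM,Mz,Fz [ 6.04   6.279  0.3   -3.227] sd [0.63 0.15 0.04 0.59] T by F 0.958 T by M 0.984
```

jog_arm(steps=[[1,0,-0.0003,0,0,0,0.002],[1,0,-0.0007,0,0,0,0.004]])

```text
t: 23.25
tool_pos: [0.4691, -0.1647, 0.169]
orientation: [3.126, -0.263, 0.001]
force: [2.0, -6.7, -3.6]
opening: 0.0156
```

```bash
python3 -c "
from feel import *
feel(7)"
```

```text
t 23.55 az -0.1676 pos [ 0.4691 -0.1647  0.169 ] Ft,FtM,Mz,Fz [ 5.991  5.903  0.339 -3.268] sd [0.35 0.15 0.03 0.54] T by F 0.992 T by M 0.982
```

jog_arm(steps=[[1,0,-0.0006,0,0,0,0],[1,0,-0.0012,0,0,0,0]])

```text
t: 23.8
tool_pos: [0.4692, -0.1642, 0.1691]
orientation: [3.124, -0.263, 0.001]
force: [-0.2, -8.9, -4.1]
opening: 0.0155
```

```bash
python3 -c "
from feel import *
feel(7)"
```

```text
t 24.1 az -0.1677 pos [ 0.4692 -0.1642  0.1691] Ft,FtM,Mz,Fz [ 7.777  7.712  0.274 -3.673] sd [0.74 0.27 0.02 0.35] T by F 1.122 T by M 1.115
```

The pull is steady at about 1.12 N m, and the force and moment estimates agree. Backing off gently now.

jog_arm(steps=[[1,0,0.0015,0,0,0,-0.02],[1,0,0.003,0,0,0,-0.04],[1,0,0.0045,0,0,0,-0.055],[1,0,0.0045,0,0,0,-0.055]])

```text
t: 24.6
tool_pos: [0.4685, -0.1686, 0.1691]
orientation: [3.131, -0.177, 0.001]
force: [2.3, -2.9, -3.2]
opening: 0.0154
```

```bash
python3 -c "
from feel import *
feel(3)
look('w21',0,(.5765,-.181))"
```

```text
t 24.7 az -0.1129 pos [ 0.4685 -0.1686  0.1691] Ft,FtM,Mz,Fz [ 2.258  2.086 -0.026 -3.558] sd [0.32 0.17 0.03 0.41] T by F 0.22 T by M 0.202
az -0.1129 t 24.7 pos [ 0.4685 -0.1686  0.1691] F [ 2.33 -2.58 -3.33] M [-0.433 -0.308 -0.059] 0.0153
ring est [ 0.5768 -0.1805] underside 0.1512
```

View pics/w21.png

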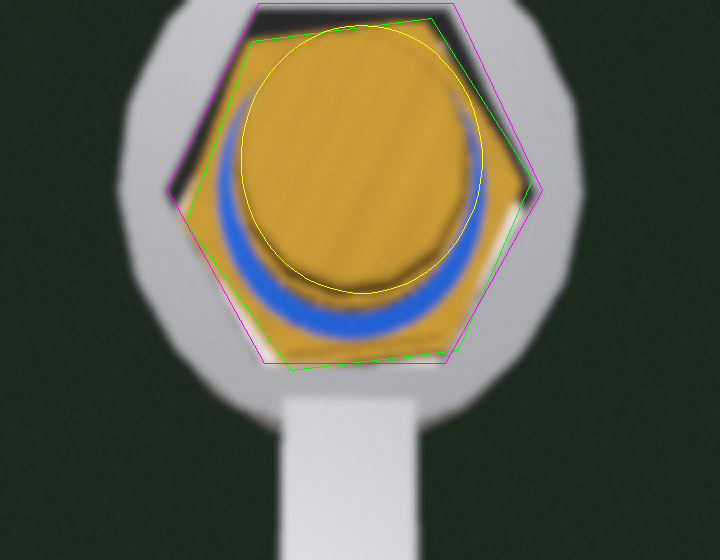

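jog_arm(steps=[[1,0.0001,0.0035,0,0,0,-0.03],[1,0.0002,0.007,0,0,0,-0.062],[1,0.0002,0.007,0,0,0,-0.062]])

```text
t: 25.12
tool_pos: [0.4676, -0.1755, 0.169]
orientation: [3.135, -0.079, -0.0]
force: [0.4, 0.7, -2.4]
opening: 0.0153
```

```bash
python3 -c "
from feel import *
feel(3)
look('w22',-.02,(.5765,-.181))"
```

```text
t 25.225 az -0.0511 pos [ 0.4677 -0.1753  0.169 ] Ft,FtM,Mz,Fz [ 0.134  0.245  0.008 -2.48 ] sd [0.6  0.16 0.01 0.14] T by F 0.023 T by M 0.035
az -0.0511 t 25.225 pos [ 0.4677 -0.1753  0.169 ] F [ 0.01 -0.32 -2.37] M [-0.019  0.041  0.027] 0.015
ring est [ 0.5764 -0.1806] underside 0.1511
```

View pics/w22.png

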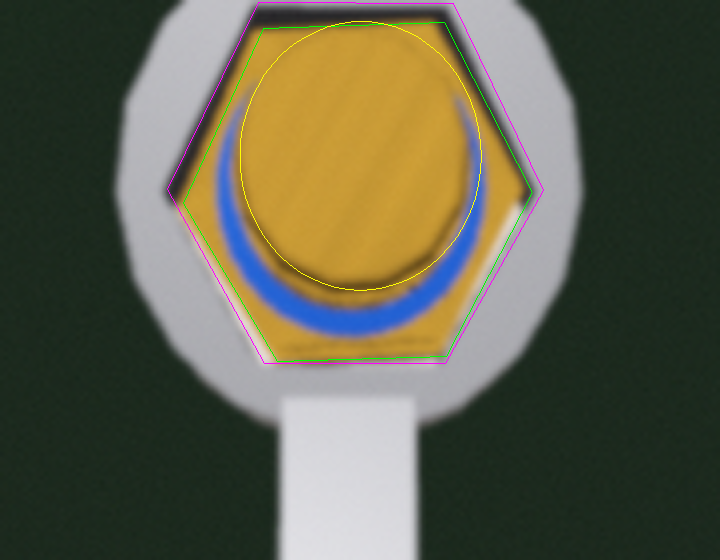

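Free in the middle of the play with about zero load. I'll lift it straight off.

jog_arm(steps=[[1,0,0,-0.004,0,0,0],[1,0,0,-0.01,0,0,0],[1,0,0,-0.02,0,0,0],[1,0,0,-0.045,0,0,0],[1,0,0,-0.075,0,0,0]])

```text
t: 25.9
tool_pos: [0.4672, -0.1747, 0.2448]
orientation: [3.135, -0.08, -0.002]
force: [0.1, 0.2, -2.2]
opening: 0.0153
```

```bash
python3 -c "
from feel import *
look('w23',-.02,(.5765,-.181))
c=robot.read_camera('wrist');cv2.imwrite('pics/w23f.png',c['image'][:,:,::-1])
s=robot.read_state()
for p,a in (((.46,-.05,.27),-.09),((.53,.1,.27),-.17),((.59,.19,.12),-.17)): print(goal(s,p,a))"
```

```text
az -0.0511 t 25.9 pos [ 0.4672 -0.1747  0.2448] F [ 0.13  0.22 -2.25] M [0.022 0.125 0.028] 0.0153
ring est [ 0.576  -0.1799] underside 0.2269
[-0.0158 -0.1249 -0.0226  0.0084 -0.0066  0.039 ]
[ 0.0465 -0.2783 -0.0235  0.0081 -0.007   0.119 ]
[ 0.1008 -0.3725  0.126   0.0081 -0.007   0.119 ]
```

View pics/w23f.png

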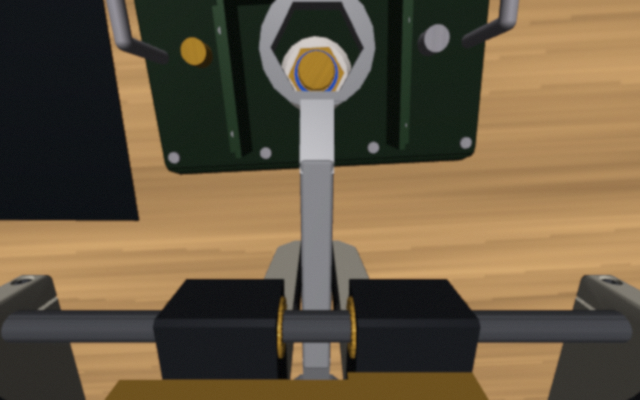

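jog_arm(steps=[[1,0,-0.03,-0.01,0.004,-0.003,0.01],[1,-0.01,-0.07,-0.025,0.008,-0.007,0.02],[1,-0.005,-0.12,-0.025,0.008,-0.007,0.04],[1,0.01,-0.17,-0.025,0.008,-0.007,0.06],[1,0.025,-0.22,-0.025,0.008,-0.007,0.08]])

```text
t: 26.62
tool_pos: [0.5055, 0.0444, 0.271]
orientation: [3.134, -0.207, -0.001]
force: [0.6, -0.6, -2.1]
opening: 0.0153
```

```bash
python3 -c "
from feel import *
s=robot.read_state();print(s['tool_pos'],az(s),s['t'])
for p,a in (((.55,.1,.26),-.17),((.594,.185,.2),-.17),((.594,.185,.1),-.17)): print(goal(s,p,a))"
```

```text
[0.50549862 0.04443775 0.27099589] -0.13200190439875048 26.625
[ 0.0368 -0.0609  0.0109  0.0004  0.0006  0.038 ]
[ 0.0693 -0.151   0.0709  0.0004  0.0006  0.038 ]
[ 0.0693 -0.1511  0.1709  0.0004  0.0006  0.038 ]
```

jog_arm(steps=[[1,0.02,-0.045,0.01,0,0,0.015],[1,0.04,-0.09,0.03,0,0,0.03],[1,0.06,-0.13,0.065,0,0,0.038],[1,0.069,-0.151,0.11,0,0,0.038],[1,0.069,-0.151,0.16,0,0,0.038]])

```text
t: 27.25
tool_pos: [0.5939, 0.1867, 0.1087]
orientation: [-3.13, 0.264, 0.001]
force: [0.8, -1.3, -3.5]
opening: 0.0152
```

```bash
python3 -c "
from feel import *
s=robot.read_state();print(s['tool_pos'],az(s),s['t'])
c=robot.read_camera('scene');cv2.imwrite('pics/s2.png',cv2.resize(c['image'][60:260,220:480,::-1],None,fx=3,fy=3,interpolation=cv2.INTER_CUBIC))
print(goal(s,(.594,.185,.027),-.17),goal(s,(.594,.185,.0209),-.17))"
```

```text
[0.59389755 0.18673801 0.10868677] -0.1680673759164448 27.25
[0.0004 0.0017 0.0817 0.     0.0005 0.0019] [0.0004 0.0017 0.0878 0.     0.0005 0.0019]
```

View pics/s2.png

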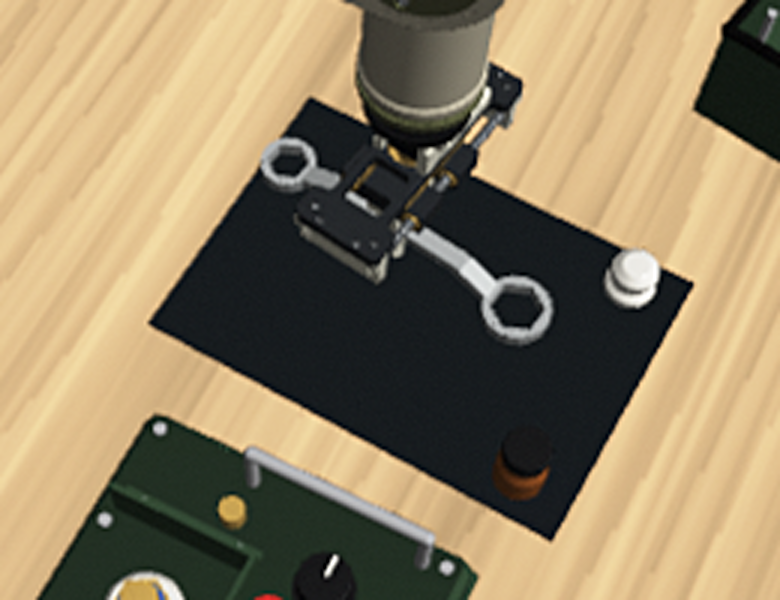

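jog_arm(steps=[[1,0,0.0015,0.035,0,0,0],[1,0,0.0015,0.06,0,0,0],[1,0,0.0015,0.076,0,0,0],[1,0,0.0015,0.082,0,0,0],[1,0,0.0015,0.085,0,0,0]])

```text
t: 27.92
tool_pos: [0.5894, 0.1837, 0.0201]
orientation: [3.128, -0.264, -0.014]
force: [-18.3, -3.3, 41.1]
opening: 0.015
```

jog_arm(steps=[[1,0,0,0.001,0,0,0],[1,0,0,0.002,0,0,0]])

```text
t: 28.18
tool_pos: [0.591, 0.184, 0.0202]
orientation: [3.129, -0.265, -0.008]
force: [-5.2, -2.0, 21.7]
opening: 0.0152
```

```bash
python3 -c "
from feel import *
feel(3)
c=robot.read_camera('wrist');cv2.imwrite('pics/w24.png',c['image'][:,:,::-1])"
```

```text
t 28.275 az -0.1688 pos [0.591  0.184  0.0202] Ft,FtM,Mz,Fz [ 1.5350e+00  1.2480e+00 -6.0000e-03  1.3532e+01] sd [0.96 0.67 0.02 5.79] T by F 0.161 T by M 0.13
```

It met the mat a bit early (41 N on the wrist, now decaying), so I'll unload before opening.

jog_arm(steps=[[1,0,0,-0.0008,0,0,0],[1,0,0,-0.0008,0,0,0]])

```text
t: 28.58
tool_pos: [0.591, 0.1839, 0.0209]
orientation: [3.129, -0.265, -0.009]
force: [-0.1, -0.5, -2.3]
opening: 0.0153
```

```bash
python3 -c "
from feel import *
feel(3)
s=robot.read_camera('wrist');cv2.imwrite('pics/w25.png',s['image'][:,:,::-1])
c=robot.read_camera('scene');cv2.imwrite('pics/s3.png',cv2.resize(c['image'][60:260,220:480,::-1],None,fx=3,fy=3,interpolation=cv2.INTER_CUBIC))"
```

```text
t 28.675 az -0.1688 pos [0.5906 0.1839 0.0205] Ft,FtM,Mz,Fz [-0.06   0.073  0.016 -2.737] sd [0.41 0.16 0.03 0.45] T by F 0.009 T by M 0.024
```

View pics/s3.png

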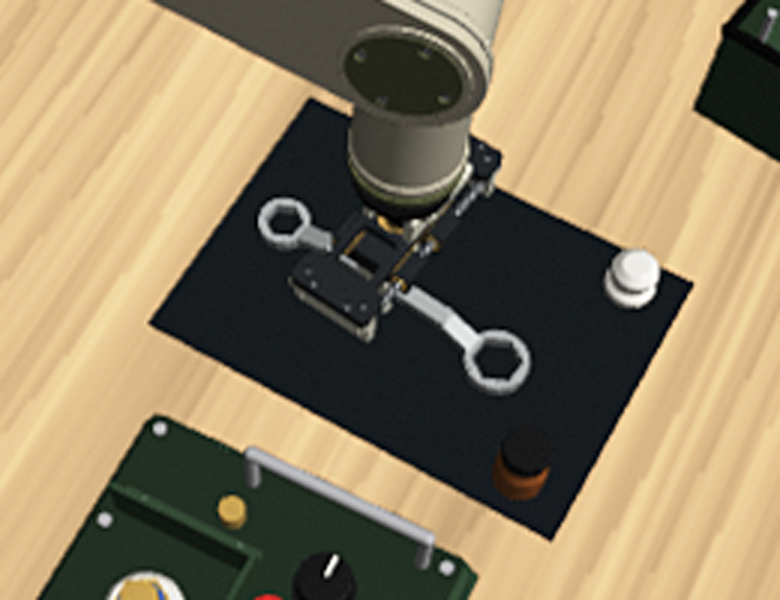

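View pics/w25.png

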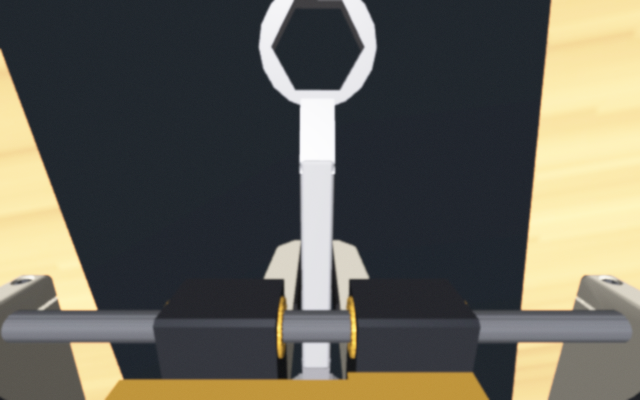

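Down at mat level with less than 1 mm to settle, so I'm opening.

jog_arm(steps=[[1,0,0,0.0003,0,0,0],[0.75,0,0,0.0003,0,0,0],[0.6,0,0,0.0003,0,0,0],[0.4,0,0,0.0003,0,0,0],[0.4,0,0,0.0003,0,0,0]])

```text
t: 29.4
tool_pos: [0.5906, 0.1839, 0.0202]
orientation: [3.129, -0.265, -0.01]
force: [-1.1, -0.6, 0.4]
opening: 0.0485
```

jog_arm(steps=[[0.4,0,0,-0.01,0,0,0],[0.4,0,0,-0.03,0,0,0],[0.4,0,0,-0.07,0,0,0],[0.4,0,0,-0.12,0,0,0],[0.4,0,0,-0.18,0,0,0]])

```text
t: 30.02
tool_pos: [0.5913, 0.184, 0.2027]
orientation: [3.128, -0.265, -0.01]
force: [-0.2, -0.2, -0.2]
opening: 0.0556
```

```bash
python3 -c "
from feel import *
s=robot.read_state();print(s['t'],s['tool_pos'],s['force'],s['opening'])
E=wristE(s);c=robot.read_camera('wrist');cv2.imwrite('pics/w26.png',c['image'][:,:,::-1])
c=robot.read_camera('scene');cv2.imwrite('pics/s4.png',cv2.resize(c['image'][60:290,210:480,::-1],None,fx=2.6,fy=2.6,interpolation=cv2.INTER_CUBIC))
c=robot.read_camera('top');cv2.imwrite('pics/t4.png',cv2.resize(c['image'][120:290,180:470,::-1],None,fx=2.7,fy=2.7,interpolation=cv2.INTER_CUBIC))"
```

```text
30.025 [0.59128795 0.1840249  0.20274032] [-0.19585231 -0.17808606 -0.16314615] 0.05555556923859792
```

View pics/w26.png

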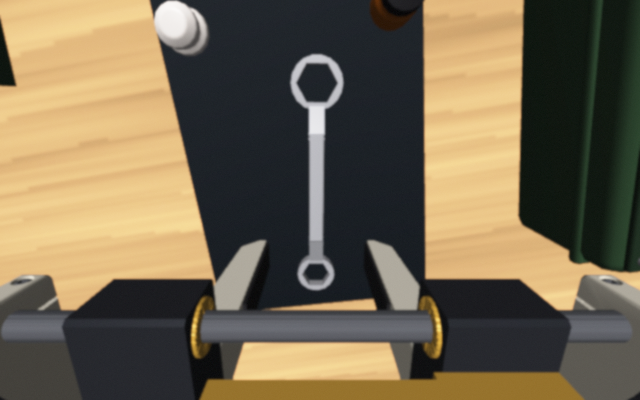

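View pics/s4.png

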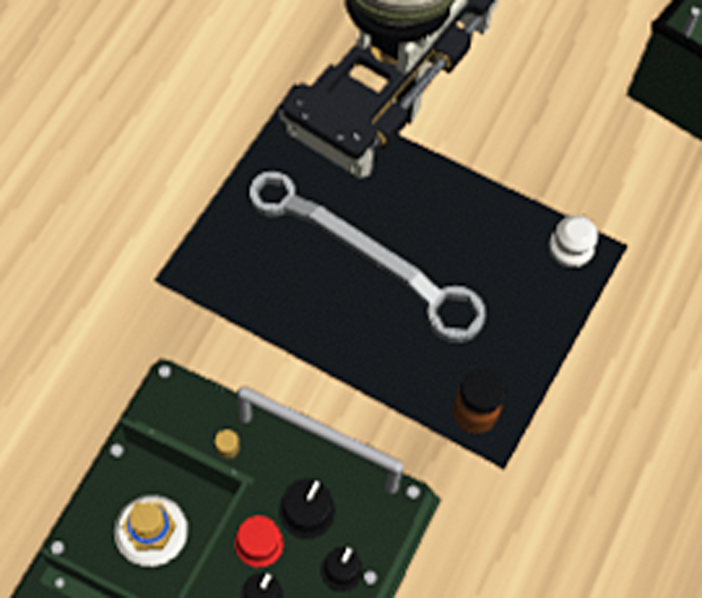

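View pics/t4.png

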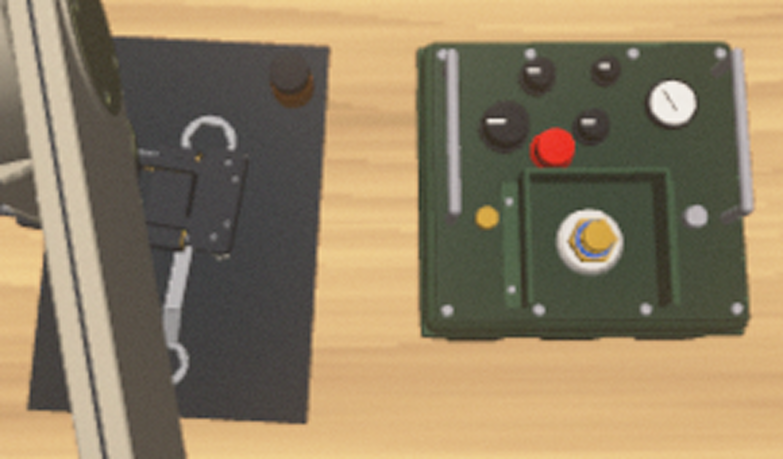

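```bash
python3 -c "
from h import *
from plant import robot
s=robot.read_state();E=wristE(s)
print(onz(KW,E,(317,82),.015),onz(KW,E,(316,272),.015),s['t'])
print(robot.close_job())"
```

```text
[0.7049404  0.16706528 0.015     ] [0.48815895 0.20497313 0.015     ] 30.175
the job is handed in; nothing more can be done
None
```

I tightened the nut to its stop in two bites with the larger ring, then laid the spanner back on the mat. I handed the job in at about 30 s of the 72 s allowed. No verdict was reported.

- **Bites:** Between bites I lifted the ring off, turned it back 60° around the stud and reseated it. The handle stayed within about ±0.59 rad of straight ahead, short of the guard's stop.
- **Nip:** I felt the stop as the torque climbed above the steady 0.35 N m that turning took. I then pulled up steadily to about 1.12 N m. The force and moment readings agreed (1.122 and 1.115 N m), and the peak stayed below 1.3 N m by every reading. The washer was never read directly.
- **Nut position:** With zero load afterwards, the camera put the nut about 0.02–0.03 rad past square. That is within my measuring error, so I rely on the felt stop.
- **Final placing:** The spanner lies flat, with its ring centres at about (0.705, 0.167) and (0.488, 0.205), both well inside the mat. The gripper is clear above it. The jar, insulator and dust cap looked unmoved by eye; I did not measure them.
- **What went less well:** When lowering, the spanner met the mat slightly early and pressed on it with about 41 N at the wrist. I unloaded it before letting go. The top and scene cameras disagreed by about 5 mm, so I positioned from the wrist camera.

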